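# Scan the board and hold the sprung jaw open at the index

### The job

Log out the circuit board in the board holder: take the scanner from its tray, hold it level and still with its window straight over the board's barcode label, some 8 cm above it, for a good second, then set the scanner down again in its tray, standing as it was, and let go of it; do not drop it. Then pull the holder's sprung jaw open by its upright blade until its pointer is in line with the index tab, and keep holding it there so that I can lift the board out: the job ends with the gripper still holding the jaw at the index. Leave the board, the index tab and everything else on the bench where they are.

Things in the scene. Friction and masses are not known exactly. Their poses are not given: they have to be found in the camera images.
- clamp: Board holder screwed to the bench: grey base plate 310 (x) x 200 (y) x 10 mm with two aluminium rails along x, top 36 mm above the bench, on which a circuit board lies. Origin: centre of the underside, on the bench. Its +x points from the robot's side to the far side, turned up to 0.4 rad. Fixed far jaw at x = +130 to +152 mm, 52 mm high; end block on the robot's side at x = -136 to -154 mm, 44 mm high. It stands left or right of the bench's middle.
- jaw (a joint): Opening of the holder's sliding jaw in m: 0 pressed against the board, grows as the jaw is pulled along the holder's -x (towards the robot), at most 0.07. A spring pulls it shut with 6.5 N at 0, growing by 1.3 N per 10 mm; it closes when let go. The jaw is an aluminium bar 28 (x) x 150 (y) mm, underside 37 and top 52 mm above the bench, with an upright grip blade in its middle.
- jaw_handle (a point): Grip point on the jaw's upright blade, 82 mm above the bench. The blade is 12 mm thick along the holder's x, 44 mm wide along y, and stands from 52 to 100 mm above the bench. Moves with the jaw; axes as the holder's.
- jaw_pointer (a point): Tip of the thin pointer (3 mm thick in x) on the jaw's end on the holder's +y side, 47 mm above the bench. Moves with the jaw; axes as the holder's.
- index_line (a point): The mark: upright 3 mm thin blade of the small steel index tab (14 x 16 mm, top 55 mm above the bench) on the dark ruled rail beside the jaw's +y end, 32 to 55 mm from the closed jaw's pointer towards the robot. The jaw is at the mark when the pointer's x equals this point's x along the holder's x. The tab does not stop the jaw and is stiff to move. Axes as the holder's.
- board: Circuit board 120 x 120 x 4 mm, brown, loose, lying on the holder's rails and gripped between its jaws. Parts on it rise up to 15 mm above its top. Origin: centre of its underside, 36 mm above the bench; axes as the holder's.
- board_label (a point): Centre of the white barcode label (20 x 34 mm) stuck on top of that board, facing up, 41 mm above the bench, 30 mm towards board +x and 32 mm towards board +y from its centre.
- tray: Scanner's tray fixed on the bench on the other side of the middle from the holder: grey, 252 (x) x 132 (y) mm, walls 5 mm thick and 14 mm high, floor 5 mm above the bench. Origin: centre of its underside. Its x runs along its length, within 0.4 rad of world x.
- scanner: Handheld barcode scanner, 177 mm long, 190 g (may differ by a third), standing in the tray. A grey handle 132 mm long (x -85 to +47 mm), 30 mm wide (y), from 23 to 49 mm above its underside, with a foot at the tail and, at +x, a white head 46 x 54 mm (x 44 to 90 mm) reaching down to the underside. It reads straight down (its own -z) out of the head's underside. Origin: on the underside plane, at the middle of its length; in the tray its underside is 5 mm above the bench.
- scanner_grip (a point): Grip point in the scanner's handle near its centre of mass, 36 mm above its underside, 5 mm towards the head from the origin; grip across the 30 mm width (its y).
- scanner_window (a point): Centre of the reading opening at the underside of the scanner's head, 67 mm ahead (+x) of the scanner's origin; axes as the scanner's. It reads along -z.
- screwdriver: Bystander: screwdriver, 170 mm, lying on the bench between holder and tray; origin at the middle of its underside
- screw_cup: Bystander: small steel cup, 50 mm across, 32 mm high, on the bench on the robot's side, between holder and tray; origin under its centre
- flux_bottle: Bystander: small white bottle, 36 mm across, 85 mm high, on the far part of the bench; origin under its centre
- tape_roll: Bystander: roll of paper tape, 68 mm across, 19 mm high, lying on the left side; origin under its centre
- spare_board: Bystander: green circuit board 100 x 110 mm with a label too, lying flat on the right side of the bench, NOT the one in the holder; origin under its centre
- solder_spool: Bystander: metal spool, 56 mm across, 44 mm high, on the right side; origin under its centre
- relay_box: Bystander: white plastic box 60 x 45 x 30 mm on the left side; origin under its centre
Not all that is in view belongs to the job. Leave any orange look-alike of the scanner alone. There is more than one size of the board; the job needs the largest.

How it is judged:
On the way, in this order (a step that is already met when the one before it is completed fails the run):
1. the held scanner looks straight down at the label from 30 to 120 mm, within 18 mm, still, for 1 s, jaw still shut (x of board_label in the frame of scanner_window between -0.018 and 0.018 m and y of board_label in the frame of scanner_window between -0.018 and 0.018 m and z of board_label in the frame of scanner_window between -0.12 and -0.03 m and linear speed of scanner below 0.03 m/s and angular speed of scanner below 0.3 rad/s and contact force between the fingers and scanner above 1 N and value of joint jaw below 0.008 m), for 1 s.
2. the scanner stands in its tray again, let go, jaw still shut (x of scanner in the frame of tray between -0.06 and 0.06 m and y of scanner in the frame of tray between -0.05 and 0.05 m and z of scanner in the frame of tray below 0.01 m and angle between scanner's own z axis and vertical below 0.12 rad and contact force between the fingers and scanner below 0.05 N and linear speed of scanner below 0.03 m/s and value of joint jaw below 0.008 m), for 0.2 s.
3. the gripper holds the jaw with its pointer at the index (x of jaw_pointer in the frame of index_line between -0.005 and 0.005 m and velocity of joint jaw between -0.01 and 0.01 m/s and contact force between the fingers and clamp above 3 N and distance of index_line from where it was at the start of the episode below 0.004 m), for 0.5 s.
At the end, for the whole second after the job is handed in: Gripper still holding the jaw (over 3 N), at rest, pointer within 5 mm of the index along the holder's x; index tab unshifted (4 mm); scanner upright on its tray's floor, untouched, at rest; board flat in the holder within 15 mm of its start (all of step 3 and x of scanner in the frame of tray between -0.06 and 0.06 m and y of scanner in the frame of tray between -0.05 and 0.05 m and z of scanner in the frame of tray below 0.01 m and angle between scanner's own z axis and vertical below 0.12 rad and contact force between the fingers and scanner below 0.05 N and linear speed of scanner below 0.03 m/s and distance of board_label from where it was at the start of the episode below 0.015 m and angle between board's own z axis and vertical below 0.06 rad); the arm keeps its last pose, push and grip.
It fails at once if the scanner is let go in the air (more than 25 mm above the tray's floor) (z of scanner in the frame of tray above 0.03 m and contact force between the fingers and scanner below 0.01 N).
It fails at once if the board in the holder is shifted by more than 20 mm (distance of board_label from where it was at the start of the episode above 0.02 m).
It fails at once if a bystander is moved by more than 30 mm (distance of any of screwdriver, screw_cup, flux_bottle, tape_roll, spare_board, solder_spool, relay_box from where it was at the start of the episode above 0.03 m).
It also fails if it takes over 64 s, if anything falls off the work surface, if the arm or the gripper's body presses on something with over 40 N, if the wrist force passes 120 N, or if a joint passes its speed limit or range.

### The arm

A 6-joint arm with a two-finger parallel gripper is mounted at the origin on the work surface. World frame = base frame: x ahead of the robot, y to its left, z up, the work surface at z = 0. Lengths are in m, angles in rad, forces in N, time in s.
With the tool pointing down it reaches from about 0.325 to 0.925 m from the base axis. Payload 3.1 kg.
Tool frame: the origin (TCP) lies at the very end of the fingers, on their centre line; the grasp point (between the pads) lies bot.hold_point_z behind it (bot.hold_point_z is the distance from the TCP to the grasp point, in m); z points along the fingers, y is the direction in which the jaws open and shut (so a half turn about z gives the same grasp; the last joint's range is limited). The gripper opens to 85 mm and grips with 20 to 120 N. Pads are 22 mm wide; open, the fingers measure 114 mm over their backs; the gripper's body (76 mm by 85 mm) begins 54 mm behind the grasp point. The pads swing forward as they close: fully open they stand 13 mm farther back than shut.
Start: joints at [1.145, 0.217, 1.613, -0, 1.311, -0.112], TCP at [0.193, 0.594, 0.231] pointing down, gripper open.
Joint ranges: [-2.75, 2.75], [-0.78, 2.1], [0.31, 2.55], [-1.13, 4.27], [0.13, 2.63], [-2.58, 2.58]. Speed limits (rad/s): [2.79, 2.79, 3.14, 3.14, 3.14, 3.14].

### API

Orientations are given as a unit quaternion [w, x, y, z].
In Python, from rig import bot gives the robot as it stands.
- The arm moves only by the tool send_rows, never from a script. Its argument "moves" is a list of rows, each an object of numbers: "wx", "wy", "wz": the turn, a rotation vector about the tool's x, y, z in rad; "tx", "ty", "tz": the shift along the tool's x, y, z in cm; "gripper": the finger opening in cm, from 0 to 8.54. In form: [{"wx": .., "wy": .., "wz": .., "tx": .., "ty": .., "tz": .., "gripper": ..}, ...]. A call has 1 to 10 rows; each row is the pose to reach, as a shift and turn from the pose measured when the call began, along the tool's axes at that moment; what a row does not reach only later rows make up. A row lasts 1/10 s, in which the tool goes at most 50 mm and 8.59 degrees, less where a joint would pass 70% of its speed; a pose out of reach is approached as far as the arm can. A call with a gripper value outside its range is refused whole. The fingers move at their own pace and stop on an object; "grip_force" is the grip in N (left out, the last holds). Time passes only in rows, so rows that repeat a pose let the fingers close. It gives the time, the measured TCP pose, the force and the opening at its end, in the units of the state.
- bot.state(): the state, without advancing time (a new reading comes with each control period).
- bot.camera(name): name is "scene" or "side" or "wrist"; returns a dict with "color" (384x512x3 uint8, red, green, blue), "vfov" (degrees; the focal length in pixels is half the picture's height over the tangent of half this angle, whatever the lens; pixels are square), "cx", "cy" (the principal point, pixels), "T" (4x4, takes a point from camera to world coordinates). Camera axes: x right, y down, z forward; pixel columns grow to the right and rows downward; lengths in m; the calibration is good to about 2 mm. A picture is of the moment at which its call begins. There is no depth.
- bot.hand_in(): hands the job in, once; it reports no verdict.
Trained networks look in a picture, given as the dict that the camera call returned (one of the last four; its "shot" number tells which), for a name from the list of things; names that differ only in an ending like _2 or _b are one class to them, and where a whole thing is asked for, a point or a joint stands for the part that bears it (a point fixed in the world has none). Each returns a list of dicts, best first, with "score" (0 to 1); they miss things now and then, are a little off and sometimes report something else, mostly with a low value. They report only what shows in the picture. A call takes as long as a camera call. They do not tell look-alikes from the thing itself.
- bot.search_frame(picture, query): "point" ([column, row] in pixels, amid what is visible of it).
- bot.regions_of(picture, query): "mask" (384x512 bool, what is visible of it) and "point" ([column, row] in pixels, amid what is visible of it).
The state is a dict: "time_s": time; "joints": joint angles; "qd": joint speeds; "joint_efforts": joint torques, N m; "eef_pos": TCP position; "tool_rot": TCP orientation; "force": force on the tool from outside, world axes, zero at the start; "wrist_torque": the same for the moment, N m; "gripper_width": finger opening in m.
Only numpy, scipy, OpenCV 4.12 (cv2) and the standard library are available. Lean on these libraries where they do the work, as an engineer would, in place of code of your own. Each camera call takes 0.05 s, during which the arm holds its last target. There are 200 camera calls.

## Working session

There is one attempt and no reset: what is moved stays moved. The work goes in short steps, Python scripts to look and compute and a tool call to move; the robot and the scene stay as the last step left them, time stands still between calls to the robot, and variables do not carry over. Pictures are saved under pics/ and viewed, about 8 in all and at most 12, crops included, and the job is handed in when it is done.

Besides the shell and the picture viewer there is one more tool, called after ">>>" in YAML: its name, and indented under it one key for each argument. send_rows: Moves the arm, as the interface text tells. Its arguments: {"type":"object","properties":{"moves":{"type":"array","items":{"type":"object","properties":{"wx":{"type":"number"},"wy":{"type":"number"},"wz":{"type":"number"},"tx":{"type":"number"},"ty":{"type":"number"},"tz":{"type":"number"},"gripper":{"type":"number"}}}},"grip_force":{"type":"number"}},"required":["moves"]}

```bash
mkdir -p pics; ls
cat > h.py <<'E'
import numpy as np, cv2
from rig import bot
from scipy.spatial.transform import Rotation as R
def K(p):
    f=p["color"].shape[0]/2/np.tan(np.radians(p["vfov"])/2); return f
def ray(p,uv):
    f=K(p); d=np.array([(uv[0]-p["cx"])/f,(uv[1]-p["cy"])/f,1]); T=np.array(p["T"]); return T[:3,3],T[:3,:3]@d
def at(p,uv,z):
    o,d=ray(p,uv); return o+d*(z-o[2])/d[2]
def pix(p,X):
    T=np.array(p["T"]); c=T[:3,:3].T@(np.asarray(X)-T[:3,3]); f=K(p); return np.array([f*c[0]/c[2]+p["cx"],f*c[1]/c[2]+p["cy"]])
def save(p,n,crop=None,s=1):
    im=cv2.cvtColor(p["color"],cv2.COLOR_RGB2BGR)
    if crop: im=im[crop[1]:crop[3],crop[0]:crop[2]]
    cv2.imwrite("pics/"+n,cv2.resize(im,None,fx=s,fy=s,interpolation=cv2.INTER_CUBIC))
def tool():
    s=bot.state(); q=np.array(s["tool_rot"]); return np.array(s["eef_pos"]),R.from_quat(q[[1,2,3,0]])
E
python3 - <<'E'
from h import *
print(bot.state(), bot.hold_point_z)
a=bot.camera("scene"); b=bot.camera("side")
print(a["vfov"],a["cx"],a["cy"],np.round(a["T"],3).tolist(),np.round(b["T"],3).tolist())
im=np.hstack([a["color"],b["color"]])
save(a,"scene.png",s=1.5); save(b,"side.png",s=1.5)
for n,z in [("clamp",.03),("jaw_handle",.082),("jaw_pointer",.047),("index_line",.05),("board",.04),("board_label",.041),("tray",.005),("scanner",.04),("scanner_grip",.041),("scanner_window",.005)]:
  for p,c in((a,"scene"),(b,"side")):
    for r in bot.search_frame(p,n)[:3]: print(c,n,round(r["score"],2),np.round(r["point"]),np.round(at(p,r["point"],z),3))
E
```

```text
pics
{'time_s': 0.0, 'joints': array([ 1.14481924e+00,  2.17777726e-01,  1.61495583e+00, -2.45287721e-05,
        1.31130738e+00, -1.12217820e-01]), 'qd': array([-0.00054689, -0.00016662,  0.00038971, -0.00070284,  0.00066626,
        0.00064844]), 'joint_efforts': array([ 1.61634252e-03, -3.96835721e+01, -3.03855801e+01, -5.92617539e-05,
        9.65419575e-03,  9.55627939e-06]), 'eef_pos': array([0.19254829, 0.59372628, 0.22994233]), 'tool_rot': array([-3.14028342e-04,  1.56233683e-01,  9.87719362e-01, -1.18323566e-03]), 'force': array([-0.27892351,  0.83625209,  0.54846925]), 'wrist_torque': array([ 0.01013968,  0.05400734, -0.00743702]), 'gripper_width': 0.08538407880259304} 0.0187
52.46047807307595 253.1595541865482 192.59533917404735 [[0.481, 0.57, -0.667, 1.235], [0.877, -0.303, 0.373, -0.419], [0.01, -0.764, -0.645, 0.798], [0.0, 0.0, 0.0, 1.0]] [[0.722, -0.51, 0.468, -0.05], [-0.692, -0.547, 0.471, -0.528], [0.016, -0.664, -0.748, 0.936], [0.0, 0.0, 0.0, 1.0]]
scene clamp 0.73 [328. 190.] [0.54  0.236 0.03 ]
scene clamp 0.35 [300. 260.] [0.731 0.002 0.03 ]
side clamp 0.73 [2
[... 1210 characters left out ...]
0.307  0.04 ]
scene scanner 0.86 [166. 244.] [ 0.527 -0.281  0.04 ]
side scanner 0.91 [327. 256.] [ 0.492 -0.278  0.04 ]
side scanner 0.56 [260. 336.] [ 0.214 -0.309  0.04 ]
scene scanner_grip 0.57 [165. 243.] [ 0.523 -0.281  0.041]
scene scanner_grip 0.57 [358. 148.] [0.412 0.46  0.041]
side scanner_grip 0.65 [260. 334.] [ 0.215 -0.305  0.041]
side scanner_grip 0.58 [326. 251.] [ 0.502 -0.268  0.041]
side scanner_grip 0.48 [208. 144.] [0.542 0.27  0.041]
scene scanner_window 0.6 [166. 243.] [ 0.491 -0.272  0.005]
scene scanner_window 0.58 [128. 185.] [ 0.193 -0.296  0.005]
side scanner_window 0.94 [326. 250.] [ 0.524 -0.257  0.005]
side scanner_window 0.59 [263. 338.] [ 0.225 -0.307  0.005]
```

View pics/scene.png

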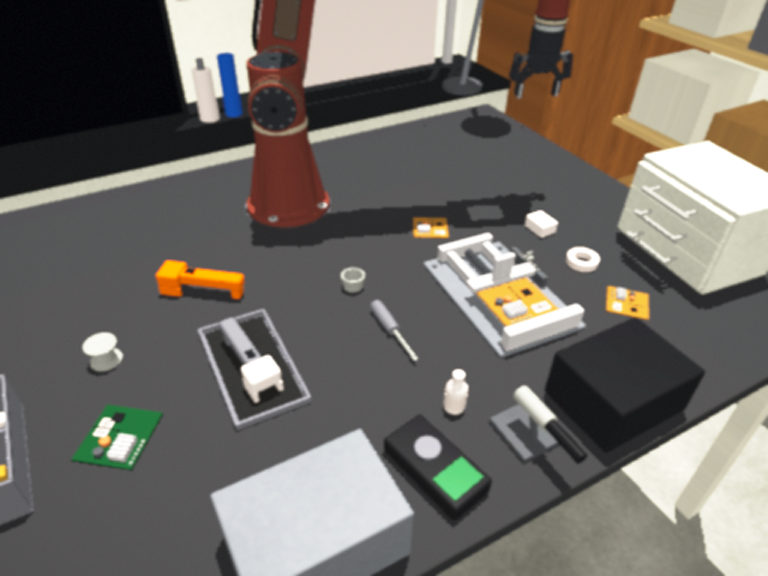

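View pics/side.png

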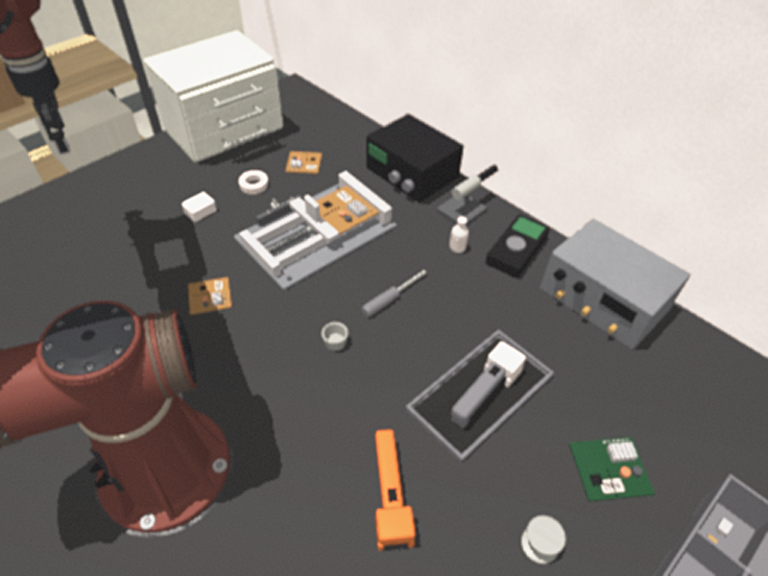

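The scene picture shows the holder at about (335,190), original pixels, and the scanner in its tray at (165,245) with its head on the far side. The orange look-alike is at (135,185). Next I'll get poses from the masks and the wrist camera offset.

```bash
cat >> h.py <<'E'
def yaw_R(yaw): # tool down, tool y axis at world angle yaw
    y=np.array([np.cos(yaw),np.sin(yaw),0]); z=np.array([0,0,-1.]); x=np.cross(y,z); return R.from_matrix(np.c_[x,y,z])
def go(pos,yaw):
    p,r=tool(); t=r.inv().apply(np.asarray(pos)-p)*100; w=(r.inv()*yaw_R(yaw)).as_rotvec()
    print("t",np.round(t,2),"w",np.round(w,3),"dist",np.linalg.norm(t).round(1),"deg",np.degrees(np.linalg.norm(w)).round(1))
def world(p,mask,z):
    ys,xs=np.nonzero(mask); return np.array([at(p,(u,v),z)[:2] for u,v in zip(xs,ys)])
E
python3 - <<'E'
from h import *
p,r=tool(); w=bot.camera("wrist"); T=np.array(w["T"])
print("cam in tool",np.round(r.inv().apply(T[:3,3]-p),3),np.round(r.inv().as_matrix()@T[:3,:3],2).tolist(),w["vfov"])
for c in("scene","side"):
    s=bot.camera(c)
    for n,z in(("tray",.012),("clamp",.01),("scanner",.04)):
        for q in bot.regions_of(s,n)[:2]:
            W=world(s,q["mask"],z).astype(np.float32); rc=cv2.minAreaRect(W)
            print(c,n,round(q["score"],2),np.round(rc[0],3),np.round(rc[1],3),round(rc[2],1), "deg; corners",np.round(cv2.boxPoints(rc),3).tolist())
p,r=tool()
go([.45,.25,.33],np.arctan2(r.as_matrix()[1,1],r.as_matrix()[0,1]))
E
```

```text
cam in tool [ 0.065  0.    -0.143] [[-0.0, -0.97, -0.26], [1.0, -0.0, -0.0], [0.0, -0.26, 0.97]] 63.72557185511205
scene tray 0.57 [ 0.495 -0.268] [0.138 0.265] 88.5 deg; corners [[0.3610000014305115, -0.33399999141693115], [0.6259999871253967, -0.3409999907016754], [0.6290000081062317, -0.2029999941587448], [0.36500000953674316, -0.19599999487400055]]
scene tray 0.51 [0.388 0.499] [0.089 0.079] 0.8 deg; corners [[0.34299999475479126, 0.5379999876022339], [0.3440000116825104, 0.45899999141693115], [0.4339999854564667, 0.46000000834465027], [0.4320000112056732, 0.5389999747276306]]
scene clamp 0.93 [0.529 0.271] [0.241 0.353] 86.4 deg; corners [[0.3449999988079071, 0.16200000047683716], [0.6970000267028809, 0.14000000059604645], [0.7129999995231628, 0.3799999952316284], [0.36000001430511475, 0.4020000100135803]]
scene clamp 0.16 [ 0.467 -0.263] [0.064 0.222] 88.4 deg; corners [[0.35499998927116394, -0.29100000858306885], [0.5770000219345093, -0.2980000078678131], [0.5789999961853027, -0.23399999737739563], [0.3569999933242798, -0.22699999809265137]]
scene scanner 0.89 [ 0.499 -0.267] 
[... 758 characters left out ...]
[[0.37299999594688416, 0.164000004529953], [0.7129999995231628, 0.1379999965429306], [0.7310000061988831, 0.38100001215934753], [0.39100000262260437, 0.4059999883174896]]
side scanner 0.93 [ 0.235 -0.286] [0.184 0.056] 51.0 deg; corners [[0.1550000011920929, -0.3400000035762787], [0.1979999989271164, -0.375], [0.3140000104904175, -0.23199999332427979], [0.2709999978542328, -0.19699999690055847]]
side scanner 0.61 [ 0.488 -0.28 ] [0.199 0.062] 11.1 deg; corners [[0.38499999046325684, -0.2680000066757202], [0.3959999978542328, -0.32899999618530273], [0.5910000205039978, -0.29100000858306885], [0.5799999833106995, -0.23000000417232513]]
t [-35.09 -24.83  -9.87] w [-0.  0.  0.] dist 44.1 deg 0.0
```

Run:
```python
from h import *
go([.5,.27,.28],np.radians(86))
```

```text
t [-39.23 -21.39  -4.87] w [-0.    -0.    -0.244] dist 44.9 deg 14.0
```

>>> send_rows:
  moves:
    - {"tx": -4, "ty": -2.1, "tz": -1, "wz": -0.05}
    - {"tx": -8, "ty": -4.3, "tz": -2, "wz": -0.1}
    - {"tx": -12, "ty": -6.5, "tz": -3, "wz": -0.15}
    - {"tx": -16, "ty": -8.7, "tz": -4, "wz": -0.2}
    - {"tx": -20, "ty": -10.9, "tz": -4.9, "wz": -0.244}
    - {"tx": -24, "ty": -13.1, "tz": -4.9, "wz": -0.244}
    - {"tx": -28, "ty": -15.3, "tz": -4.9, "wz": -0.244}
    - {"tx": -32, "ty": -17.5, "tz": -4.9, "wz": -0.244}
    - {"tx": -36, "ty": -19.6, "tz": -4.9, "wz": -0.244}
    - {"tx": -39.2, "ty": -21.4, "tz": -4.9, "wz": -0.244}

```text
invalid input at $.moves[0]: expected keys wx, wy, wz, tx, ty, tz, gripper
```

>>> send_rows:
  moves:
    - {"tx": 0}
    - {"tx": 0}
    - {"tx": 0}

```text
invalid input at $.moves[0]: expected keys wx, wy, wz, tx, ty, tz, gripper
```

Run:
```python
from h import *
print(tool()[0],bot.state()["time_s"])
w=bot.camera("wrist"); save(w,"w1.png",s=1.5)
for n,z in [("jaw_handle",.1),("jaw_pointer",.047),("index_line",.055),("board",.04),("board_label",.041)]:
    for q in bot.regions_of(w,n)[:3]:
        W=world(w,q["mask"],z).astype(np.float32); rc=cv2.minAreaRect(W)
        print(n,round(q["score"],2),np.round(q["point"]),np.round(at(w,q["point"],z),3),"rect",np.round(rc[0],3),np.round(rc[1],3),round(rc[2],1))
    print([(np.round(q["point"]).tolist(),round(q["score"],2)) for q in bot.search_frame(w,n)[:4]])
```

```text
[0.19289545 0.59449771 0.23131602] 1.55
[]
[]
[]
board 0.91 [ 42. 269.] [0.236 0.309 0.04 ] rect [0.241 0.304] [0.074 0.06 ] 60.3
[([42.0, 269.0], 0.56)]
[([40.0, 272.0], 0.91)]
```

View pics/w1.png

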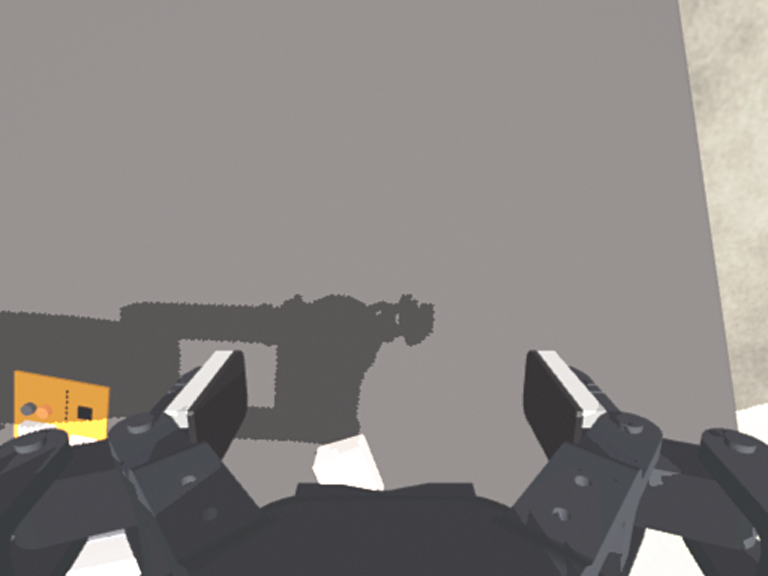

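All row keys are required. The wrist view shows only the bench and a look-alike board at lower left, so I'm resending the move with full rows.

>>> send_rows:
  moves:
    - {"wx": 0, "wy": 0, "gripper": 8.5, "tx": -4, "ty": -2, "tz": -1, "wz": -0.05}
    - {"wx": 0, "wy": 0, "gripper": 8.5, "tx": -8, "ty": -4, "tz": -2, "wz": -0.1}
    - {"wx": 0, "wy": 0, "gripper": 8.5, "tx": -12, "ty": -6, "tz": -3, "wz": -0.15}
    - {"wx": 0, "wy": 0, "gripper": 8.5, "tx": -16, "ty": -8, "tz": -4, "wz": -0.2}
    - {"wx": 0, "wy": 0, "gripper": 8.5, "tx": -20, "ty": -10, "tz": -5, "wz": -0.244}
    - {"wx": 0, "wy": 0, "gripper": 8.5, "tx": -24, "ty": -12, "tz": -5, "wz": -0.244}
    - {"wx": 0, "wy": 0, "gripper": 8.5, "tx": -28, "ty": -14, "tz": -5, "wz": -0.244}
    - {"wx": 0, "wy": 0, "gripper": 8.5, "tx": -32, "ty": -16, "tz": -5, "wz": -0.244}
    - {"wx": 0, "wy": 0, "gripper": 8.5, "tx": -36, "ty": -18, "tz": -5, "wz": -0.244}
    - {"wx": 0, "wy": 0, "gripper": 8.5, "tx": -40, "ty": -20, "tz": -5, "wz": -0.244}

```text
time_s: 3.1
eef_pos: [0.5128, 0.2794, 0.2816]
tool_rot: [0.0, 0.035, 0.999, 0.0]
force: [0.4, 0.3, 0.9]
gripper_width: 0.0848
```

>>> send_rows:
  moves:
    - {"wx": 0, "wy": 0, "wz": 0, "gripper": 8.5, "tx": -4, "ty": 0, "tz": 0}
    - {"wx": 0, "wy": 0, "wz": 0, "gripper": 8.5, "tx": -7, "ty": 0, "tz": 0}
    - {"wx": 0, "wy": 0, "wz": 0, "gripper": 8.5, "tx": -7, "ty": 0, "tz": 0}
    - {"wx": 0, "wy": 0, "wz": 0, "gripper": 8.5, "tx": -7, "ty": 0, "tz": 0}

```text
time_s: 3.5
eef_pos: [0.5826, 0.2741, 0.281]
tool_rot: [-0.001, 0.035, 0.999, 0.0]
force: [-0.7, 0.7, -0.4]
gripper_width: 0.0849
```

Run:
```python
from h import *
print(tool()[0],bot.state()["time_s"])
w=bot.camera("wrist"); save(w,"w2.png",s=1.5)
for n,z in [("jaw_handle",.1),("jaw_pointer",.047),("index_line",.055),("board",.04),("board_label",.041)]:
    for q in bot.regions_of(w,n)[:3]:
        W=world(w,q["mask"],z).astype(np.float32); rc=cv2.minAreaRect(W)
        print(n,round(q["score"],2),np.round(q["point"]),np.round(at(w,q["point"],z),3),"rect",np.round(rc[0],3),np.round(rc[1],3),round(rc[2],1))
    print([(np.round(q["point"]).tolist(),round(q["score"],2)) for q in bot.search_frame(w,n)[:4]])
```

```text
[0.58260322 0.27414285 0.28101687] 3.5
jaw_handle 0.81 [238. 124.] [0.538 0.259 0.1  ] rect [0.535 0.265] [0.141 0.026] 85.9
[([239.0, 125.0], 0.76), ([248.0, 89.0], 0.25)]
jaw_pointer 0.55 [242. 123.] [0.539 0.26  0.047] rect [0.538 0.263] [0.162 0.028] 85.9
jaw_pointer 0.24 [433. 111.] [0.542 0.487 0.047] rect [0.538 0.473] [0.062 0.067] 2.5
[([242.0, 121.0], 0.88)]
index_line 0.54 [321.  87.] [0.506 0.354 0.055] rect [0.506 0.355] [0.016 0.012] 85.9
[([321.0, 86.0], 0.46)]
board 0.95 [238. 175.] [0.605 0.249 0.04 ] rect [0.61  0.245] [0.122 0.118] 85.9
board 0.81 [401. 215.] [0.673 0.459 0.04 ] rect [0.671 0.461] [0.075 0.073] 42.1
[([401.0, 214.0], 0.88), ([238.0, 175.0], 0.6)]
board_label 0.88 [235. 178.] [0.608 0.245 0.041] rect [0.61  0.244] [0.121 0.121] 85.7
board_label 0.64 [404. 212.] [0.67  0.462 0.041] rect [0.671 0.46 ] [0.075 0.074] 42.9
[([237.0, 180.0], 0.9), ([404.0, 212.0], 0.77)]
```

View pics/w2.png

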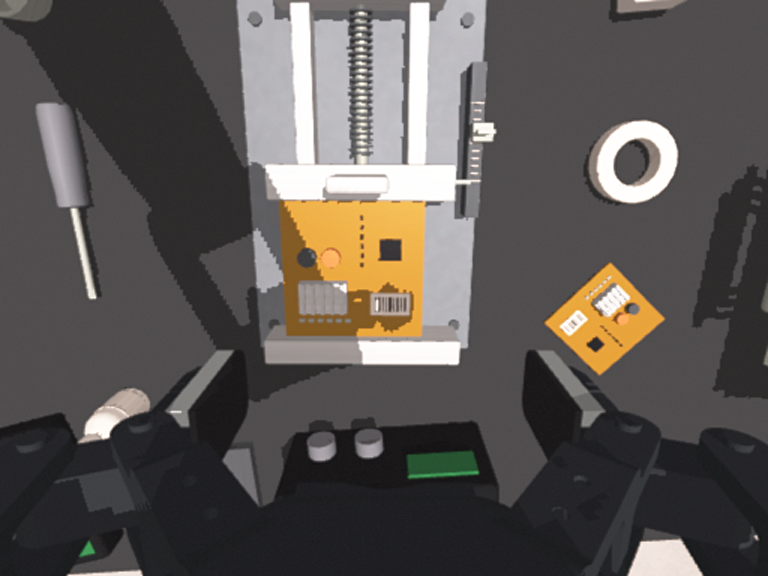

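The wrist picture shows the label at (260,202), the pointer tip near (317,121), the index tab near (322,87) and the jaw blade at (238,122). I'll zoom in on the tab and pointer and compute positions.

Run:
```python
from h import *
w=bot.camera("wrist"); save(w,"w3.png",crop=(290,70,350,145),s=8)
y=np.radians(-4.1); ex=np.array([np.cos(y),np.sin(y)])
for n,uv,z in [("label",(260,202.7),.041),("pointer",(315,121.3),.047),("tab",(322,87.5),.055),("blade",(238,122.5),.1)]:
    X=at(w,uv,z); print(n,np.round(X,4),"along",X[:2]@ex)
c=np.array([.610,.2445]); print("label pred",c+R.from_euler('z',y).as_matrix()[:2,:2]@[.03,.032])
# go to look over tray
go([.52,-.265,.28],np.radians(88.5))
```

```text
label [0.6436 0.2752 0.041 ] along 0.622252275045201
pointer [0.544  0.3479 0.047 ] along 0.517721311935893
tab [0.5062 0.3552 0.055 ] along 0.47948768818071397
blade [0.5359 0.259  0.1   ] along 0.5160255417585796
label pred [0.64221114 0.27427318]
t [  2.47 -54.26   0.15] w [ 0.     0.001 -0.043] dist 54.3 deg 2.5
```

View pics/w3.png

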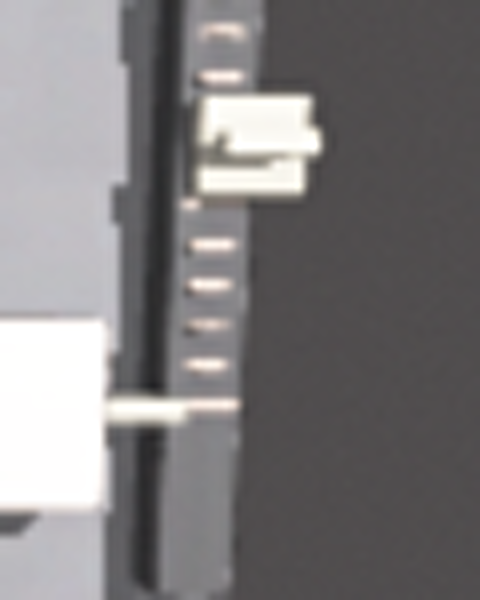

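The tab's thin blade is at crop (265,143), pixel (323,88), and the pointer is at pixel (308,121), about 38 mm apart. Now I'll look over the tray.

>>> send_rows:
  moves:
    - {"wx": 0, "wy": 0, "wz": -0.01, "gripper": 8.5, "tx": 0.2, "ty": -4.8, "tz": 0}
    - {"wx": 0, "wy": 0, "wz": -0.02, "gripper": 8.5, "tx": 0.4, "ty": -9.6, "tz": 0}
    - {"wx": 0, "wy": 0, "wz": -0.03, "gripper": 8.5, "tx": 0.6, "ty": -14.4, "tz": 0}
    - {"wx": 0, "wy": 0, "wz": -0.04, "gripper": 8.5, "tx": 0.8, "ty": -19.2, "tz": 0}
    - {"wx": 0, "wy": 0, "wz": -0.043, "gripper": 8.5, "tx": 1, "ty": -24, "tz": 0}
    - {"wx": 0, "wy": 0, "wz": -0.043, "gripper": 8.5, "tx": 1.2, "ty": -28.8, "tz": 0}
    - {"wx": 0, "wy": 0, "wz": -0.043, "gripper": 8.5, "tx": 1.4, "ty": -33.6, "tz": 0}
    - {"wx": 0, "wy": 0, "wz": -0.043, "gripper": 8.5, "tx": 1.6, "ty": -38.4, "tz": 0}
    - {"wx": 0, "wy": 0, "wz": -0.043, "gripper": 8.5, "tx": 1.8, "ty": -43.2, "tz": 0}
    - {"wx": 0, "wy": 0, "wz": -0.043, "gripper": 8.5, "tx": 2, "ty": -48, "tz": 0}

```text
time_s: 5.1
eef_pos: [0.5286, -0.2048, 0.2818]
tool_rot: [0.001, 0.013, 1.0, 0.0]
force: [0.5, 0.5, -0.3]
gripper_width: 0.0851
```

>>> send_rows:
  moves:
    - {"wx": 0, "wy": 0, "wz": 0, "gripper": 8.5, "tx": 0.2, "ty": -4, "tz": 0}
    - {"wx": 0, "wy": 0, "wz": 0, "gripper": 8.5, "tx": 0.5, "ty": -6, "tz": 0}
    - {"wx": 0, "wy": 0, "wz": 0, "gripper": 8.5, "tx": 0.5, "ty": -6, "tz": 0}
    - {"wx": 0, "wy": 0, "wz": 0, "gripper": 8.5, "tx": 0.5, "ty": -6, "tz": 0}

```text
time_s: 5.5
eef_pos: [0.5218, -0.2647, 0.2817]
tool_rot: [0.001, 0.014, 1.0, 0.001]
force: [-0.6, 1.2, 0.7]
gripper_width: 0.0848
```

Run:
```python
from h import *
print(tool()[0],bot.state()["time_s"])
w=bot.camera("wrist"); save(w,"w4.png",s=1.5)
for n,z in [("tray",.012),("scanner",.05),("scanner_grip",.054)]:
    for q in bot.regions_of(w,n)[:2]:
        W=world(w,q["mask"],z).astype(np.float32); rc=cv2.minAreaRect(W)
        print(n,round(q["score"],2),np.round(q["point"]),np.round(at(w,q["point"],z),3),"rect",np.round(rc[0],3),np.round(rc[1],3),round(rc[2],1))
        if n=="scanner":  # handle axis: mid columns per row
            m=q["mask"]; P=[]
            for v in range(384):
                u=np.nonzero(m[v])[0]
                if len(u)>3: P.append((v,u.min(),u.max()))
            P=np.array(P); print(P[::6].tolist())
```

```text
[ 0.52184402 -0.2646689   0.28166577] 5.5
tray 0.86 [260. 107.] [ 0.463 -0.258  0.012] rect [ 0.489 -0.267] [0.133 0.252] 88.4
tray 0.61 [ 81. 162.] [ 0.527 -0.502  0.012] rect [ 0.532 -0.503] [0.101 0.111] 52.3
scanner 0.75 [248. 138.] [ 0.498 -0.274  0.05 ] rect [ 0.488 -0.272] [0.175 0.054] 4.9
[[52, 237, 248], [58, 227, 252], [64, 228, 253], [70, 228, 254], [76, 229, 254], [82, 230, 255], [88, 231, 255], [94, 232, 256], [100, 232, 257], [106, 233, 258], [112, 234, 258], [118, 234, 259], [124, 235, 260], [130, 236, 261], [136, 237, 261], [142, 238, 262], [148, 239, 263], [154, 240, 264], [160, 237, 273], [166, 234, 275], [172, 233, 275], [178, 233, 276], [184, 234, 277], [190, 235, 277], [196, 236, 276]]
scanner_grip 0.82 [248. 140.] [ 0.5   -0.274  0.054] rect [ 0.488 -0.273] [0.173 0.054] 5.1
```

View pics/w4.png

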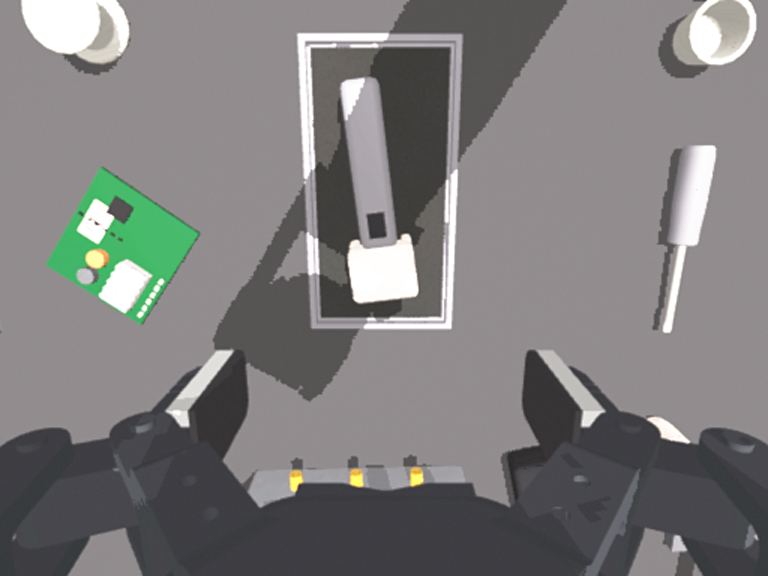

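```bash
cat > sc.py <<'E'
from h import *
def scanner(w,pr=True):
    q=bot.regions_of(w,"scanner"); q=min(q,key=lambda q:np.linalg.norm(at(w,q["point"],.05)[:2]-[.489,-.267])); m=q["mask"]
    L=[];N=np.nonzero(m.any(1))[0]; 
    for v in range(N[0]+10,N[0]+100):
        u=np.nonzero(m[v])[0]; L.append(at(w,((u.min()+u.max())/2,v),.054)[:2])
    L=np.array(L); L=L[:85]; k=np.polyfit(L[:,0],L[:,1],1); yaw=np.arctan(k[0]); e=np.array([np.cos(yaw),np.sin(yaw)])
    u=np.nonzero(m[N[0]])[0]; tail=at(w,(u.mean(),N[0]),.050)[:2]
    o=tail+e*.085; o[1]=np.polyval(k,o[0])
    front=at(w,(np.nonzero(m[N[-1]])[0].mean(),N[-1]),.05)[:2]
    if pr: print("yaw",np.degrees(yaw),"origin",o,"tail->front",(front-tail)@e,"grip",o+e*.005,q["score"])
    return yaw,o
E
python3 - <<'E'
from sc import *
w=bot.camera("wrist"); yaw,o=scanner(w)
e=np.array([np.cos(yaw),np.sin(yaw)]); g=o+e*.005
go([g[0],g[1],.12],yaw+np.pi/2)
go([g[0],g[1],.041-bot.hold_point_z],yaw+np.pi/2)
print(np.array(pix(w,[*o,.054])),pix(w,[*(o+e*.067),.054]))
E
```

```text
yaw 5.883780396677402 origin [ 0.48579207 -0.27254749] tail->front 0.17381138963493398 grip [ 0.49076573 -0.27203494] 0.6
t [ 3.16 -0.94 16.18] w [ 0.     0.002 -0.128] dist 16.5 deg 7.3
t [ 3.18 -0.94 25.95] w [ 0.     0.002 -0.128] dist 26.2 deg 7.3
[247.71057578 127.64517399] [255.03852644 182.10147081]
```

>>> send_rows:
  moves:
    - {"wx": 0, "wy": 0, "wz": -0.04, "gripper": 5.5, "tx": 1, "ty": -0.3, "tz": 4}
    - {"wx": 0, "wy": 0, "wz": -0.08, "gripper": 5.5, "tx": 2, "ty": -0.6, "tz": 8}
    - {"wx": 0, "wy": 0, "wz": -0.128, "gripper": 5.5, "tx": 3.2, "ty": -0.94, "tz": 12}
    - {"wx": 0, "wy": 0, "wz": -0.128, "gripper": 5.5, "tx": 3.2, "ty": -0.94, "tz": 16}
    - {"wx": 0, "wy": 0, "wz": -0.128, "gripper": 5.5, "tx": 3.2, "ty": -0.94, "tz": 16}
    - {"wx": 0, "wy": 0, "wz": -0.128, "gripper": 5.5, "tx": 3.2, "ty": -0.94, "tz": 16}

```text
time_s: 6.4
eef_pos: [0.4904, -0.2714, 0.1219]
tool_rot: [0.0, -0.052, 0.999, 0.001]
force: [-0.3, -0.4, 0.5]
gripper_width: 0.0549
```

Run:
```python
from sc import *
print(tool()[0],bot.state()["gripper_width"],bot.state()["time_s"])
w=bot.camera("wrist"); save(w,"w5.png",s=1.2)
go([.4908,-.2720,.0225],np.radians(95.9))
```

```text
[ 0.49040592 -0.27143612  0.12186663] 0.05489920020437399 6.4
t [ 0.14  0.08 10.13] w [-0.002  0.004  0.001] dist 10.1 deg 0.2
```

View pics/w5.png

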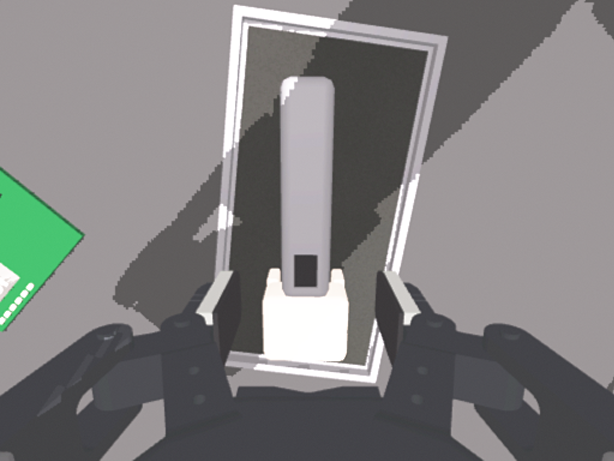

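The handle, at column 306 in this view, is centred between the fingers and aligned with them. Descending and gripping.

>>> send_rows:
  moves:
    - {"wx": 0, "wy": 0.004, "wz": 0, "gripper": 5.5, "tx": 0, "ty": 0, "tz": 4}
    - {"wx": 0, "wy": 0.004, "wz": 0, "gripper": 5.5, "tx": 0, "ty": 0, "tz": 8}
    - {"wx": 0, "wy": 0.004, "wz": 0, "gripper": 5.5, "tx": 0, "ty": 0, "tz": 10}
    - {"wx": 0, "wy": 0.004, "wz": 0, "gripper": 5.5, "tx": 0, "ty": 0, "tz": 10}
    - {"wx": 0, "wy": 0.004, "wz": 0, "gripper": 2, "tx": 0, "ty": 0, "tz": 10}
    - {"wx": 0, "wy": 0.004, "wz": 0, "gripper": 2, "tx": 0, "ty": 0, "tz": 10}
    - {"wx": 0, "wy": 0.004, "wz": 0, "gripper": 2, "tx": 0, "ty": 0, "tz": 10}
    - {"wx": 0, "wy": 0.004, "wz": 0, "gripper": 2, "tx": 0, "ty": 0, "tz": 10}
    - {"wx": 0, "wy": 0.004, "wz": 0, "gripper": 2, "tx": 0, "ty": 0, "tz": 10}
    - {"wx": 0, "wy": 0.004, "wz": 0, "gripper": 2, "tx": 0, "ty": 0, "tz": 10}
  grip_force: 50

```text
time_s: 7.45
eef_pos: [0.4952, -0.2746, 0.0274]
tool_rot: [0.003, -0.052, 0.999, -0.003]
force: [0.4, 0.1, 6.6]
gripper_width: 0.0292
```

>>> send_rows:
  moves:
    - {"wx": 0, "wy": 0, "wz": 0, "gripper": 2, "tx": 0, "ty": 0, "tz": -2}
    - {"wx": 0, "wy": 0, "wz": 0, "gripper": 2, "tx": 0, "ty": 0, "tz": -4}
    - {"wx": 0, "wy": 0, "wz": 0, "gripper": 2, "tx": 0, "ty": 0, "tz": -8}
    - {"wx": 0, "wy": 0, "wz": 0, "gripper": 2, "tx": 0, "ty": 0, "tz": -12}
    - {"wx": 0, "wy": 0, "wz": 0, "gripper": 2, "tx": 0, "ty": 0, "tz": -15}
    - {"wx": 0, "wy": 0, "wz": 0, "gripper": 2, "tx": 0, "ty": 0, "tz": -15}
    - {"wx": 0, "wy": 0, "wz": 0, "gripper": 2, "tx": 0, "ty": 0, "tz": -15}

```text
time_s: 8.15
eef_pos: [0.4945, -0.2739, 0.1783]
tool_rot: [0.004, -0.052, 0.999, -0.004]
force: [-0.8, -0.4, -3.3]
gripper_width: 0.0289
```

Run:
```python
from sc import *
s=bot.state(); print(tool()[0],s["gripper_width"],s["time_s"],s["force"])
w=bot.camera("wrist"); save(w,"w6.png",s=1)
# target: window over label, scanner yaw as is (tool yaw stays): window = tcp + .062*e (grip at +5, window +67)
p,r=tool(); M=r.as_matrix(); yaw=np.arctan2(M[1,1],M[0,1])-np.pi/2; print("yaw",np.degrees(yaw))
```

```text
[ 0.49450452 -0.27391808  0.17833556] 0.028868123338017703 8.15 [-0.82785254 -0.3671022  -3.289038  ]
yaw 5.936310287770203
```

View pics/w6.png

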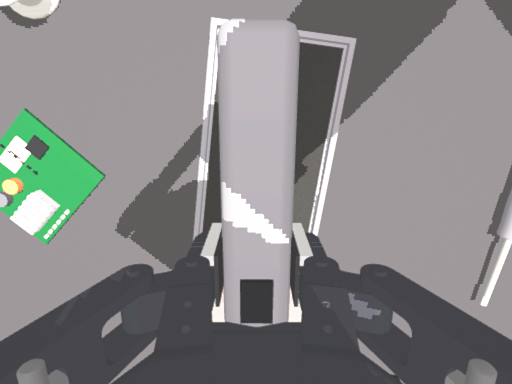

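Run:
```python
from sc import *
s=bot.state(); p,r=tool(); print("zaxis",r.as_matrix()[:,2])
w=bot.camera("wrist"); f=K(w)
for c in("scanner",):
  for q in bot.regions_of(w,c)[:3]:
    m=q["mask"]; N=np.nonzero(m.any(1))[0]; print(q["score"],N[0],N[-1])
    for v in (N[0],60,120,180,300):
        u=np.nonzero(m[v])[0]
        if len(u)==0: continue
        o,d=ray(w,(( u.min()+u.max())/2,v)); o=r.inv().apply(o-p); d=r.inv().apply(d)
        out=[]
        for zt in(-.032,-.0266,-.021):
            X=o+d*(zt-o[2])/d[2]; depth=(zt-o[2])/d[2]; out.append((np.round(X[:2],4).tolist(),round((u.max()-u.min()+1)/f*depth,4)))
        print(v,out)
b=bot.camera("side"); 
for q in bot.regions_of(b,"scanner")[:3]:print(q["score"],q["point"])
u=pix(b,p); u=u.astype(int); save(b,"s2.png",crop=(max(u[0]-75,0),max(u[1]-75,0),u[0]+75,u[1]+75),s=4)
```

```text
zaxis [ 0.00449322 -0.0047262  -0.99997874]
0.77 18 326
18 [([0.0914, -0.002], np.float64(0.0117)), ([0.0927, -0.0021], np.float64(0.0122)), ([0.094, -0.0022], np.float64(0.0128))]
60 [([0.0787, 0.0003], np.float64(0.0274)), ([0.0793, 0.0003], np.float64(0.0288)), ([0.0801, 0.0003], np.float64(0.0302))]
120 [([0.059, 0.0003], np.float64(0.0274)), ([0.0587, 0.0003], np.float64(0.0287)), ([0.0584, 0.0003], np.float64(0.0301))]
180 [([0.0373, 0.0001], np.float64(0.027)), ([0.036, 0.0001], np.float64(0.0283)), ([0.0346, 0.0001], np.float64(0.0297))]
300 [([-0.0137, -0.0001], np.float64(0.0297)), ([-0.0175, -0.0001], np.float64(0.0312)), ([-0.0215, -0.0001], np.float64(0.0327))]
0.98 [323.1, 234.7]
0.64 [260.5, 333.9]
0.21 [407.3, 310.5]
```

View pics/s2.png

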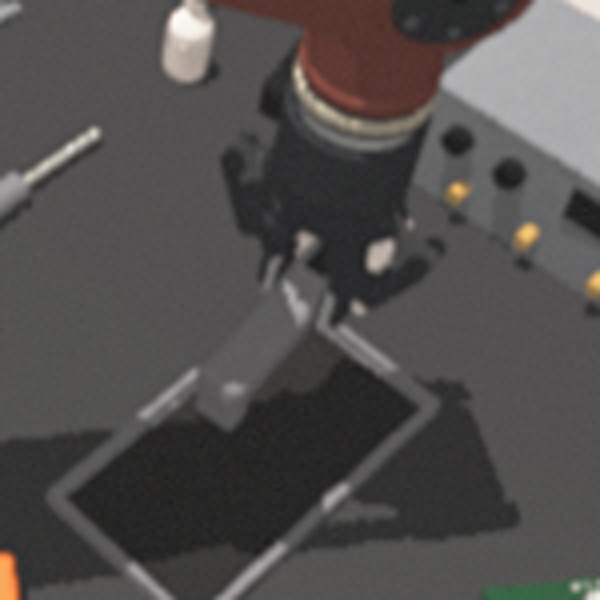

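The held scanner is level, the handle is centred in the pads, and the tail is 93 mm behind the TCP. That puts the window about 59 mm ahead of the TCP. Now moving over the label.

Run:
```python
from sc import *
a=np.radians(5.9); e=np.array([np.cos(a),np.sin(a)]); t=np.array([.6429,.2748])-e*.0593
go([*t,.18],a+np.pi/2); go([*t,.143],a+np.pi/2)
```

```text
t [-14.65  52.92  -0.65] w [-0.003  0.002  0.001] dist 54.9 deg 0.2
t [-14.64  52.93   3.05] w [-0.003  0.002  0.001] dist 55.0 deg 0.2
```

>>> send_rows:
  moves:
    - {"wx": -0.003, "wy": 0.002, "wz": 0, "gripper": 2, "tx": -0.5, "ty": 2, "tz": 0}
    - {"wx": -0.003, "wy": 0.002, "wz": 0, "gripper": 2, "tx": -1.6, "ty": 6, "tz": -0.5}
    - {"wx": -0.003, "wy": 0.002, "wz": 0, "gripper": 2, "tx": -2.8, "ty": 10, "tz": -0.6}
    - {"wx": -0.003, "wy": 0.002, "wz": 0, "gripper": 2, "tx": -3.9, "ty": 14, "tz": -0.6}
    - {"wx": -0.003, "wy": 0.002, "wz": 0, "gripper": 2, "tx": -5, "ty": 18, "tz": -0.6}
    - {"wx": -0.003, "wy": 0.002, "wz": 0, "gripper": 2, "tx": -6.1, "ty": 22, "tz": -0.6}
    - {"wx": -0.003, "wy": 0.002, "wz": 0, "gripper": 2, "tx": -7.2, "ty": 26, "tz": -0.6}
    - {"wx": -0.003, "wy": 0.002, "wz": 0, "gripper": 2, "tx": -8.3, "ty": 30, "tz": -0.6}
    - {"wx": -0.003, "wy": 0.002, "wz": 0, "gripper": 2, "tx": -9.4, "ty": 34, "tz": -0.6}
    - {"wx": -0.003, "wy": 0.002, "wz": 0, "gripper": 2, "tx": -10.5, "ty": 38, "tz": -0.6}

```text
time_s: 9.4
eef_pos: [0.5574, 0.1177, 0.1785]
tool_rot: [-0.001, -0.052, 0.999, -0.0]
force: [0.6, -0.5, -1.7]
gripper_width: 0.0291
```

Run:
```python
from sc import *
s=bot.state(); print(tool()[0],s["gripper_width"],s["time_s"])
a=np.radians(5.9); e=np.array([np.cos(a),np.sin(a)]); t=np.array([.6429,.2748])-e*.0593
go([*t,.18],a+np.pi/2); go([*t,.143],a+np.pi/2)
```

```text
[0.55737501 0.11768189 0.17848382] 0.029149137818127183 9.4
t [-4.2  14.75 -0.17] w [-0.    -0.002  0.001] dist 15.3 deg 0.1
t [-4.21 14.75  3.53] w [-0.    -0.002  0.001] dist 15.7 deg 0.1
```

>>> send_rows:
  moves:
    - {"wx": 0, "wy": -0.002, "wz": 0, "gripper": 2, "tx": -1, "ty": 4, "tz": 0}
    - {"wx": 0, "wy": -0.002, "wz": 0, "gripper": 2, "tx": -2, "ty": 8, "tz": 0}
    - {"wx": 0, "wy": -0.002, "wz": 0, "gripper": 2, "tx": -3.2, "ty": 11, "tz": 0}
    - {"wx": 0, "wy": -0.002, "wz": 0, "gripper": 2, "tx": -4, "ty": 13.5, "tz": 0.5}
    - {"wx": 0, "wy": -0.002, "wz": 0, "gripper": 2, "tx": -4.2, "ty": 14.7, "tz": 2}
    - {"wx": 0, "wy": -0.002, "wz": 0, "gripper": 2, "tx": -4.2, "ty": 14.7, "tz": 3.5}
    - {"wx": 0, "wy": -0.002, "wz": 0, "gripper": 2, "tx": -4.2, "ty": 14.7, "tz": 3.5}
    - {"wx": 0, "wy": -0.002, "wz": 0, "gripper": 2, "tx": -4.2, "ty": 14.7, "tz": 3.5}

```text
time_s: 10.2
eef_pos: [0.5825, 0.2663, 0.1412]
tool_rot: [-0.002, -0.051, 0.999, -0.001]
force: [-0.1, -0.1, -2.0]
gripper_width: 0.0294
```

Run:
```python
from sc import *
s=bot.state(); p,r=tool(); print(p,s["gripper_width"],s["time_s"],s["force"],np.abs(s["qd"]).max())
win=p+r.apply([-.0593,0,.0224]); print("window",win,"axis",r.as_matrix()[:,2])
b=bot.camera("side"); a=bot.camera("scene")
ims=[]
for c,n in((a,"a"),(b,"b")):
    im=c["color"].copy(); u=pix(c,win)
    for X in (win,[.6429,.2748,.041]): cv2.circle(im,tuple(int(round(x)) for x in pix(c,X)),2,(255,0,0),-1)
    u=u.astype(int); ims.append(cv2.resize(im[u[1]-60:u[1]+50,u[0]-55:u[0]+55],None,fx=3.6,fy=3.6))
cv2.imwrite("pics/win.png",cv2.cvtColor(np.hstack(ims),cv2.COLOR_RGB2BGR))
```

```text
[0.58251661 0.26631671 0.14115581] 0.02937058787524873 10.2 [-0.14649413 -0.05808253 -2.03145068] 0.03166425521735186
window [0.64141284 0.27232089 0.11849674] axis [-0.00415086 -0.00238859 -0.99998853]
```

View pics/win.png

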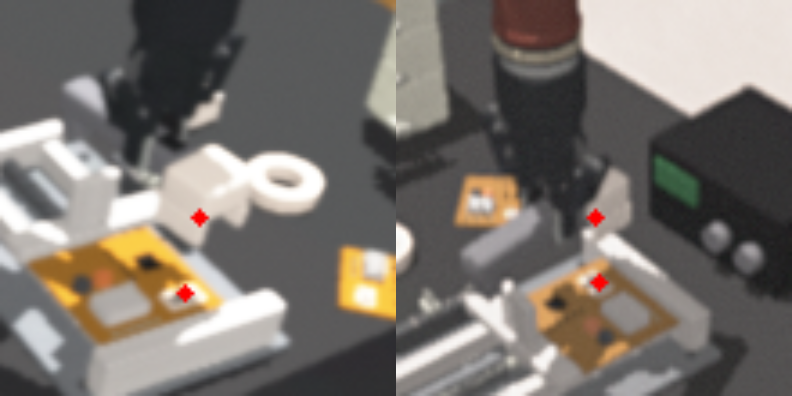

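The window and label projections line up in both views: the red dots fall on the head's underside and on the label. Now I'll hold still.

>>> send_rows:
  moves:
    - {"wx": 0, "wy": 0, "wz": 0, "gripper": 2, "tx": 0, "ty": 0, "tz": 0}
    - {"wx": 0, "wy": 0, "wz": 0, "gripper": 2, "tx": 0, "ty": 0, "tz": 0}
    - {"wx": 0, "wy": 0, "wz": 0, "gripper": 2, "tx": 0, "ty": 0, "tz": 0}
    - {"wx": 0, "wy": 0, "wz": 0, "gripper": 2, "tx": 0, "ty": 0, "tz": 0}
    - {"wx": 0, "wy": 0, "wz": 0, "gripper": 2, "tx": 0, "ty": 0, "tz": 0}
    - {"wx": 0, "wy": 0, "wz": 0, "gripper": 2, "tx": 0, "ty": 0, "tz": 0}
    - {"wx": 0, "wy": 0, "wz": 0, "gripper": 2, "tx": 0, "ty": 0, "tz": 0}
    - {"wx": 0, "wy": 0, "wz": 0, "gripper": 2, "tx": 0, "ty": 0, "tz": 0}
    - {"wx": 0, "wy": 0, "wz": 0, "gripper": 2, "tx": 0, "ty": 0, "tz": 0}
    - {"wx": 0, "wy": 0, "wz": 0, "gripper": 2, "tx": 0, "ty": 0, "tz": 0}

```text
time_s: 11.3
eef_pos: [0.5841, 0.2669, 0.1434]
tool_rot: [-0.0, -0.051, 0.999, -0.0]
force: [0.1, 0.1, -1.9]
gripper_width: 0.0291
```

>>> send_rows:
  moves:
    - {"wx": 0, "wy": 0, "wz": 0, "gripper": 2, "tx": 0, "ty": 0, "tz": 0}
    - {"wx": 0, "wy": 0, "wz": 0, "gripper": 2, "tx": 0, "ty": 0, "tz": 0}
    - {"wx": 0, "wy": 0, "wz": 0, "gripper": 2, "tx": 0, "ty": 0, "tz": 0}
    - {"wx": 0, "wy": 0, "wz": 0, "gripper": 2, "tx": 0, "ty": 0, "tz": 0}
    - {"wx": 0, "wy": 0, "wz": 0, "gripper": 2, "tx": 0, "ty": 0, "tz": 0}
    - {"wx": 0, "wy": 0, "wz": 0, "gripper": 2, "tx": 0, "ty": 0, "tz": 0}
    - {"wx": 0, "wy": 0, "wz": 0, "gripper": 2, "tx": 0, "ty": 0, "tz": 0}
    - {"wx": 0, "wy": 0, "wz": 0, "gripper": 2, "tx": 0, "ty": 0, "tz": 0}

```text
time_s: 12.1
eef_pos: [0.5842, 0.2669, 0.1435]
tool_rot: [-0.0, -0.051, 0.999, -0.0]
force: [0.4, -0.2, -2.5]
gripper_width: 0.0292
```

Run:
```python
from sc import *
s=bot.state(); p,r=tool(); print(p,s["time_s"],s["qd"])
win=p+r.apply([-.0593,0,.0224]); print("window-label",win-[.6429,.2748,.041])
# back to the tray: original grasp pose
go([.4945,-.2739,.18],np.radians(95.9))
```

```text
[0.58416153 0.26693031 0.14346415] 12.1 [ 8.86020733e-05 -9.45808807e-04 -4.59786412e-04  5.69220269e-04
  2.41821975e-04 -5.93071283e-05]
window-label [ 0.00025292 -0.00184304  0.08006001]
t [ 14.43 -52.89  -3.61] w [-0.001 -0.    -0.001] dist 54.9 deg 0.1
```

>>> send_rows:
  moves:
    - {"wx": 0, "wy": 0, "wz": 0, "gripper": 2, "tx": 0, "ty": -0.5, "tz": -1.5}
    - {"wx": 0, "wy": 0, "wz": 0, "gripper": 2, "tx": 0.8, "ty": -3, "tz": -3}
    - {"wx": 0, "wy": 0, "wz": 0, "gripper": 2, "tx": 1.9, "ty": -7, "tz": -3.6}
    - {"wx": 0, "wy": 0, "wz": 0, "gripper": 2, "tx": 3, "ty": -11, "tz": -3.6}
    - {"wx": 0, "wy": 0, "wz": 0, "gripper": 2, "tx": 4.1, "ty": -15, "tz": -3.6}
    - {"wx": 0, "wy": 0, "wz": 0, "gripper": 2, "tx": 5.2, "ty": -19, "tz": -3.6}
    - {"wx": 0, "wy": 0, "wz": 0, "gripper": 2, "tx": 6.3, "ty": -23, "tz": -3.6}
    - {"wx": 0, "wy": 0, "wz": 0, "gripper": 2, "tx": 7.4, "ty": -27, "tz": -3.6}
    - {"wx": 0, "wy": 0, "wz": 0, "gripper": 2, "tx": 8.5, "ty": -31, "tz": -3.6}
    - {"wx": 0, "wy": 0, "wz": 0, "gripper": 2, "tx": 9.6, "ty": -35, "tz": -3.6}

```text
time_s: 13.1
eef_pos: [0.5243, -0.0931, 0.1814]
tool_rot: [0.001, -0.051, 0.999, -0.001]
force: [0.5, -0.2, -2.4]
gripper_width: 0.0294
```

Run:
```python
from sc import *
print(tool()[0]); go([.4945,-.2739,.18],np.radians(95.9)); go([.4945,-.2739,.04],np.radians(95.9))
```

```text
[ 0.52427697 -0.0930582   0.18142549]
t [  4.81 -17.69   0.17] w [-0.002  0.002 -0.001] dist 18.3 deg 0.2
t [  4.83 -17.66  14.17] w [-0.002  0.002 -0.001] dist 23.1 deg 0.2
```

>>> send_rows:
  moves:
    - {"wx": -0.002, "wy": 0.002, "wz": 0, "gripper": 2, "tx": 1.1, "ty": -4, "tz": 0}
    - {"wx": -0.002, "wy": 0.002, "wz": 0, "gripper": 2, "tx": 2.2, "ty": -8, "tz": 0}
    - {"wx": -0.002, "wy": 0.002, "wz": 0, "gripper": 2, "tx": 3.3, "ty": -12, "tz": 0}
    - {"wx": -0.002, "wy": 0.002, "wz": 0, "gripper": 2, "tx": 4.3, "ty": -16, "tz": 0}
    - {"wx": -0.002, "wy": 0.002, "wz": 0, "gripper": 2, "tx": 4.8, "ty": -17.6, "tz": 2}
    - {"wx": -0.002, "wy": 0.002, "wz": 0, "gripper": 2, "tx": 4.8, "ty": -17.6, "tz": 6}
    - {"wx": -0.002, "wy": 0.002, "wz": 0, "gripper": 2, "tx": 4.8, "ty": -17.6, "tz": 10}
    - {"wx": -0.002, "wy": 0.002, "wz": 0, "gripper": 2, "tx": 4.8, "ty": -17.6, "tz": 12}
    - {"wx": -0.002, "wy": 0.002, "wz": 0, "gripper": 2, "tx": 4.8, "ty": -17.6, "tz": 13.4}
    - {"wx": -0.002, "wy": 0.002, "wz": 0, "gripper": 2, "tx": 4.8, "ty": -17.6, "tz": 13.4}

```text
time_s: 14.1
eef_pos: [0.4937, -0.2727, 0.0464]
tool_rot: [-0.001, -0.051, 0.999, 0.001]
force: [-0.8, 0.4, -2.0]
gripper_width: 0.0293
```

>>> send_rows:
  moves:
    - {"wx": 0, "wy": 0, "wz": 0, "gripper": 2, "tx": 0, "ty": 0, "tz": 0.5}
    - {"wx": 0, "wy": 0, "wz": 0, "gripper": 2, "tx": 0, "ty": 0, "tz": 1}
    - {"wx": 0, "wy": 0, "wz": 0, "gripper": 2, "tx": 0, "ty": 0, "tz": 1.2}
    - {"wx": 0, "wy": 0, "wz": 0, "gripper": 2, "tx": 0, "ty": 0, "tz": 1.3}
    - {"wx": 0, "wy": 0, "wz": 0, "gripper": 2, "tx": 0, "ty": 0, "tz": 1.3}

```text
time_s: 14.6
eef_pos: [0.4939, -0.2728, 0.0338]
tool_rot: [-0.001, -0.051, 0.999, 0.001]
force: [-0.2, 0.1, -1.7]
gripper_width: 0.0291
```

>>> send_rows:
  moves:
    - {"wx": 0, "wy": 0, "wz": 0, "gripper": 2, "tx": 0, "ty": 0, "tz": 0.2}
    - {"wx": 0, "wy": 0, "wz": 0, "gripper": 2, "tx": 0, "ty": 0, "tz": 0.4}
    - {"wx": 0, "wy": 0, "wz": 0, "gripper": 2, "tx": 0, "ty": 0, "tz": 0.55}
    - {"wx": 0, "wy": 0, "wz": 0, "gripper": 2, "tx": 0, "ty": 0, "tz": 0.6}
    - {"wx": 0, "wy": 0, "wz": 0, "gripper": 2, "tx": 0, "ty": 0, "tz": 0.6}

```text
time_s: 15.1
eef_pos: [0.4938, -0.2728, 0.0279]
tool_rot: [-0.001, -0.051, 0.999, 0.001]
force: [-0.7, -0.9, -0.2]
gripper_width: 0.0293
```

>>> send_rows:
  moves:
    - {"wx": 0, "wy": 0, "wz": 0, "gripper": 2, "tx": 0, "ty": 0, "tz": 0.05}
    - {"wx": 0, "wy": 0, "wz": 0, "gripper": 2, "tx": 0, "ty": 0, "tz": 0.1}
    - {"wx": 0, "wy": 0, "wz": 0, "gripper": 2, "tx": 0, "ty": 0, "tz": 0.1}

```text
time_s: 15.4
eef_pos: [0.4939, -0.273, 0.0276]
tool_rot: [-0.001, -0.051, 0.999, 0.001]
force: [-3.1, 1.5, 4.0]
gripper_width: 0.0291
```

The scanner is resting on the floor: +4 N, at the same height as when it was picked up. Releasing and rising.

>>> send_rows:
  moves:
    - {"wx": 0, "wy": 0, "wz": 0, "gripper": 3.6, "tx": 0, "ty": 0, "tz": 0}
    - {"wx": 0, "wy": 0, "wz": 0, "gripper": 4.5, "tx": 0, "ty": 0, "tz": 0}
    - {"wx": 0, "wy": 0, "wz": 0, "gripper": 5.5, "tx": 0, "ty": 0, "tz": 0}
    - {"wx": 0, "wy": 0, "wz": 0, "gripper": 5.5, "tx": 0, "ty": 0, "tz": 0}
    - {"wx": 0, "wy": 0, "wz": 0, "gripper": 5.5, "tx": 0, "ty": 0, "tz": 0}
    - {"wx": 0, "wy": 0, "wz": 0, "gripper": 5.5, "tx": 0, "ty": 0, "tz": -2}
    - {"wx": 0, "wy": 0, "wz": 0, "gripper": 5.5, "tx": 0, "ty": 0, "tz": -6}
    - {"wx": 0, "wy": 0, "wz": 0, "gripper": 5.5, "tx": 0, "ty": 0, "tz": -11}
    - {"wx": 0, "wy": 0, "wz": 0, "gripper": 5.5, "tx": 0, "ty": 0, "tz": -16}
    - {"wx": 0, "wy": 0, "wz": 0, "gripper": 5.5, "tx": 0, "ty": 0, "tz": -16}

```text
time_s: 16.4
eef_pos: [0.4994, -0.2768, 0.1972]
tool_rot: [0.006, -0.051, 0.999, -0.005]
force: [1.1, -0.0, 0.6]
gripper_width: 0.0549
```

Run:
```python
from sc import *
s=bot.state(); print(tool()[0],s["gripper_width"],s["time_s"],s["force"])
w=bot.camera("wrist"); yaw,o=scanner(w); d=o-np.array([.489,-.267]); print("origin in tray",d)
im=w["color"]; b=bot.camera("side")["color"]
cv2.imwrite("pics/placed.png",cv2.cvtColor(np.hstack([cv2.resize(im,(400,300)),cv2.resize(b[200:320,260:420],(400,300))]),cv2.COLOR_RGB2BGR))
a=np.radians(-4.1); h=[.5359,.259]
go([h[0],h[1],.19],a+np.pi/2); go([h[0],h[1],.19],a); go([h[0],h[1],.19],a+np.pi)
print(s["joints"])
```

```text
[ 0.49940313 -0.27683852  0.19722278] 0.05486929612544416 16.4 [ 1.10463532 -0.02933975  0.61550274]
yaw 5.589826632125415 origin [ 0.48581551 -0.27408531] tail->front 0.1750573461081365 grip [ 0.49079174 -0.27359828] 0.85
origin in tray [-0.00318449 -0.00708531]
t [-9.59 52.51 -0.18] w [ 0.001 -0.002  0.174] dist 53.4 deg 10.0
t [-9.59 52.51 -0.18] w [-1.000e-03 -3.000e-03  1.745e+00] dist 53.4 deg 100.0
t [-9.59 52.51 -0.18] w [ 3.000e-03 -1.000e-03 -1.397e+00] dist 53.4 deg 80.0
[-6.29000567e-01  1.25191271e-01  1.78517617e+00 -1.35677447e-04
  1.21629529e+00 -2.30204029e+00]
```

View pics/placed.png

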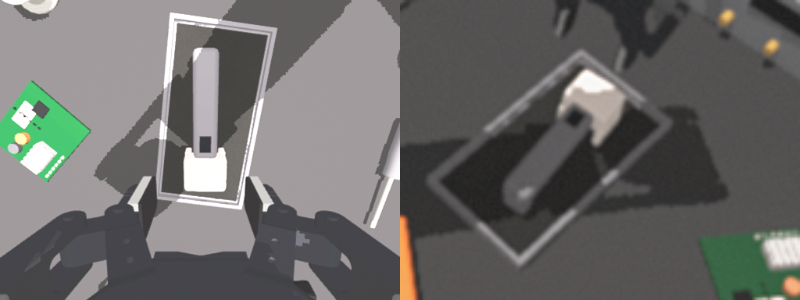

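The scanner stands in the tray at (−3, −7) mm from its centre, at its old pose. Next is the jaw blade: tool y along the holder's x needs a turn of +1.745 rad.

>>> send_rows:
  moves:
    - {"wx": 0, "wy": 0, "wz": 0.11, "gripper": 5, "tx": -0.7, "ty": 3, "tz": 0}
    - {"wx": 0, "wy": 0, "wz": 0.22, "gripper": 5, "tx": -1.3, "ty": 6.5, "tz": 0}
    - {"wx": 0, "wy": 0, "wz": 0.33, "gripper": 5, "tx": -1.9, "ty": 10, "tz": 0}
    - {"wx": 0, "wy": 0, "wz": 0.44, "gripper": 5, "tx": -2.5, "ty": 13.5, "tz": 0}
    - {"wx": 0, "wy": 0, "wz": 0.55, "gripper": 5, "tx": -3.1, "ty": 17, "tz": 0}
    - {"wx": 0, "wy": 0, "wz": 0.66, "gripper": 5, "tx": -3.7, "ty": 20.5, "tz": 0}
    - {"wx": 0, "wy": 0, "wz": 0.77, "gripper": 5, "tx": -4.3, "ty": 24, "tz": 0}
    - {"wx": 0, "wy": 0, "wz": 0.88, "gripper": 5, "tx": -5, "ty": 27.5, "tz": 0}
    - {"wx": 0, "wy": 0, "wz": 0.99, "gripper": 5, "tx": -5.6, "ty": 31, "tz": 0}
    - {"wx": 0, "wy": 0, "wz": 1.1, "gripper": 5, "tx": -6.2, "ty": 34.5, "tz": 0}

```text
time_s: 17.55
eef_pos: [0.5185, 0.0778, 0.185]
tool_rot: [-0.004, 0.48, 0.877, -0.001]
force: [0.7, -0.3, -0.8]
gripper_width: 0.0501
```

Run:
```python
from sc import *
print(tool()[0],bot.state()["joints"]); go([.5359,.259,.19],np.radians(-4.1))
```

```text
[0.5185079  0.0778453  0.18495849] [ 1.42827799e-02  5.30172235e-02  1.88756674e+00  1.51669861e-03
  1.20865764e+00 -5.54687247e-01]
t [14.33 11.21 -0.49] w [-0.007 -0.003  0.64 ] dist 18.2 deg 36.7
```

>>> send_rows:
  moves:
    - {"wx": -0.007, "wy": -0.003, "wz": 0.12, "gripper": 5, "tx": 2.8, "ty": 2.2, "tz": -0.4}
    - {"wx": -0.007, "wy": -0.003, "wz": 0.24, "gripper": 5, "tx": 5.6, "ty": 4.4, "tz": -0.4}
    - {"wx": -0.007, "wy": -0.003, "wz": 0.36, "gripper": 5, "tx": 8.4, "ty": 6.6, "tz": -0.4}
    - {"wx": -0.007, "wy": -0.003, "wz": 0.48, "gripper": 5, "tx": 11.2, "ty": 8.8, "tz": -0.4}
    - {"wx": -0.007, "wy": -0.003, "wz": 0.6, "gripper": 5, "tx": 13.5, "ty": 10.6, "tz": -0.4}
    - {"wx": -0.007, "wy": -0.003, "wz": 0.64, "gripper": 5, "tx": 14.3, "ty": 11.2, "tz": -0.4}
    - {"wx": -0.007, "wy": -0.003, "wz": 0.64, "gripper": 5, "tx": 14.3, "ty": 11.2, "tz": -0.4}
    - {"wx": -0.007, "wy": -0.003, "wz": 0.64, "gripper": 5, "tx": 14.3, "ty": 11.2, "tz": -0.4}

```text
time_s: 18.35
eef_pos: [0.5345, 0.2579, 0.1866]
tool_rot: [-0.001, 0.731, 0.682, -0.002]
force: [0.3, 0.7, -0.8]
gripper_width: 0.05
```

Run:
```python
from sc import *
print(tool()[0]); go([.5359,.259,.19],np.radians(-4.1))
w=bot.camera("wrist"); save(w,"w7.png",s=1.5)
print(pix(w,[.5359,.259,.1]),pix(w,[.5359,.259,.19]))
for n,z in [("jaw_handle",.1),("index_line",.055),("jaw_pointer",.047)]:
    for q in bot.regions_of(w,n)[:2]:
        rc=cv2.minAreaRect(world(w,q["mask"],z).astype(np.float32)); print(n,round(q["score"],2),np.round(q["point"]),np.round(rc[0],3),np.round(rc[1],3),round(rc[2],1))
```

```text
[0.53453094 0.25794915 0.18661699]
t [ 0.11  0.13 -0.34] w [-0.004  0.002  0.001] dist 0.4 deg 0.3
[256.96444796 189.94683323] [256.49162751 240.25378144]
jaw_handle 0.94 [258. 169.] [0.538 0.274] [0.132 0.025] 85.6
index_line 0.81 [214.  63.] [0.508 0.355] [0.015 0.013] 84.3
jaw_pointer 0.93 [260. 168.] [0.538 0.264] [0.163 0.028] 85.6
```

View pics/w7.png

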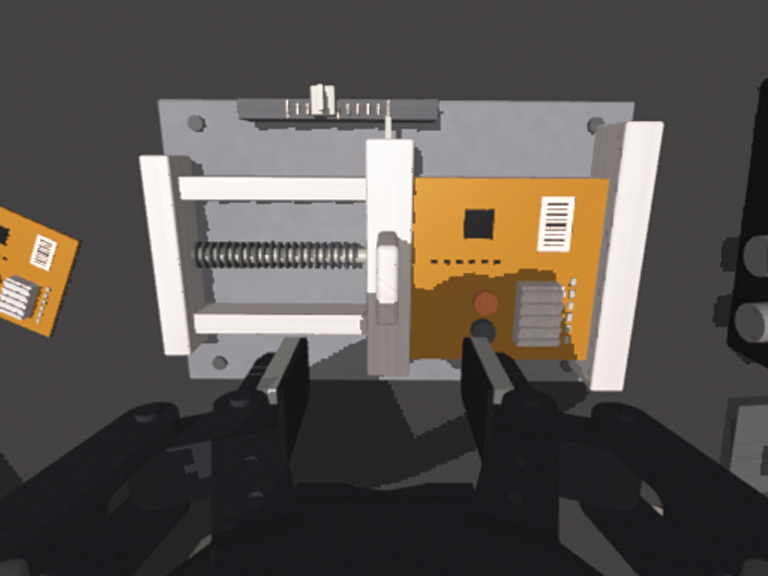

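The blade top is at about (258.7,183) and the fingers are aligned with it. Pointer and tab are in view. I'll compute a refined target.

Run:
```python
from sc import *
w=bot.camera("wrist"); f=K(w)
# bright blade top blob
g=w["color"][:,:,:].min(2); sub=g[155:212,248:270]; print((sub[::4]).tolist())
a=np.radians(-4.1); ex=np.array([np.cos(a),np.sin(a)])
for n,uv,z in[("blade",(258.5,184),.1),("pointer",(259,84),.047),("tab",(214.3,66),.055)]:
    X=at(w,uv,z); print(n,X,X[:2]@ex)
X=at(w,(258.5,184),.1); go([X[0],X[1],.11],a); go([X[0],X[1],.066],a)
```

```text
[[247, 244, 174, 125, 120, 120, 119, 119, 118, 118, 117, 113, 108, 117, 181, 245, 246, 245, 244, 244, 245, 245], [245, 219, 136, 124, 124, 124, 123, 123, 122, 122, 122, 121, 115, 107, 103, 115, 134, 174, 246, 248, 247, 246], [239, 146, 158, 182, 193, 196, 193, 190, 190, 190, 189, 186, 182, 157, 126, 105, 131, 134, 133, 135, 135, 134], [221, 195, 223, 240, 248, 247, 246, 246, 246, 245, 244, 242, 239, 222, 192, 152, 124, 132, 132, 134, 134, 133], [221, 196, 223, 237, 246, 245, 244, 243, 242, 242, 242, 242, 239, 222, 192, 147, 125, 132, 133, 132, 134, 133], [215, 168, 222, 239, 247, 246, 243, 242, 241, 239, 238, 238, 228, 169, 177, 143, 123, 133, 132, 133, 135, 133], [213, 166, 222, 238, 246, 245, 244, 243, 241, 241, 240, 239, 233, 213, 181, 140, 122, 131, 132, 133, 135, 132], [217, 194, 223, 239, 247, 246, 245, 243, 242, 240, 239, 238, 232, 213, 183, 142, 130, 131, 132, 133, 134, 133], [216, 195, 226, 237, 243, 240, 240, 241, 242, 241, 240, 240, 234, 215, 185, 142, 130, 131, 131, 131, 133, 132], [213, 184, 220, 232, 243, 245, 245, 245, 243, 240, 236, 231, 227, 208, 183, 140, 130, 132, 
[... 186 characters left out ...]
2, 229, 224, 203, 177, 134, 129, 131, 130, 131, 132, 131], [125, 111, 121, 125, 127, 125, 124, 122, 129, 153, 154, 153, 149, 138, 128, 112, 128, 130, 129, 129, 133, 131], [125, 110, 119, 125, 130, 130, 130, 129, 128, 127, 127, 126, 121, 116, 111, 106, 130, 131, 129, 133, 131, 132], [125, 109, 119, 124, 124, 125, 126, 127, 128, 128, 128, 128, 127, 122, 117, 114, 129, 130, 128, 130, 130, 130]]
blade [0.53889162 0.26289696 0.1       ] 0.5187160201213908
pointer [0.54507408 0.33916598 0.047     ] 0.5194296177924108
tab [0.50864125 0.35578157 0.055     ] 0.4819020538945175
t [0.54 0.27 7.88] w [-0.001  0.    -0.001] dist 7.9 deg 0.1
t [ 0.54  0.27 12.28] w [-0.001  0.    -0.001] dist 12.3 deg 0.1
```

>>> send_rows:
  moves:
    - {"wx": 0, "wy": 0, "wz": 0, "gripper": 5, "tx": 0.6, "ty": 0.2, "tz": 3}
    - {"wx": 0, "wy": 0, "wz": 0, "gripper": 5, "tx": 0.6, "ty": 0.2, "tz": 6}
    - {"wx": 0, "wy": 0, "wz": 0, "gripper": 5, "tx": 0.6, "ty": 0.2, "tz": 9}
    - {"wx": 0, "wy": 0, "wz": 0, "gripper": 5, "tx": 0.6, "ty": 0.2, "tz": 11}
    - {"wx": 0, "wy": 0, "wz": 0, "gripper": 5, "tx": 0.6, "ty": 0.2, "tz": 12.2}
    - {"wx": 0, "wy": 0, "wz": 0, "gripper": 5, "tx": 0.6, "ty": 0.2, "tz": 12.2}
    - {"wx": 0, "wy": 0, "wz": 0, "gripper": 5, "tx": 0.6, "ty": 0.2, "tz": 12.2}

```text
time_s: 19.3
eef_pos: [0.539, 0.2636, 0.0677]
tool_rot: [0.0, 0.732, 0.681, 0.0]
force: [-0.2, 0.1, 0.1]
gripper_width: 0.0502
```

Run:
```python
from sc import *
s=bot.state();print(tool()[0],s["force"],s["time_s"]); go([.5375,.264,.066],np.radians(-4.1))
```

```text
[0.53900073 0.26355266 0.06767761] [-0.19331497  0.08323426  0.05848777] 19.3
t [ 0.03 -0.15  0.17] w [ 0.001 -0.    -0.001] dist 0.2 deg 0.1
```

Closing on the blade.

>>> send_rows:
  moves:
    - {"wx": 0, "wy": 0, "wz": 0, "gripper": 3, "tx": 0, "ty": -0.1, "tz": 0}
    - {"wx": 0, "wy": 0, "wz": 0, "gripper": 0.6, "tx": 0, "ty": -0.1, "tz": 0}
    - {"wx": 0, "wy": 0, "wz": 0, "gripper": 0.6, "tx": 0, "ty": -0.1, "tz": 0}
    - {"wx": 0, "wy": 0, "wz": 0, "gripper": 0.6, "tx": 0, "ty": -0.1, "tz": 0}
    - {"wx": 0, "wy": 0, "wz": 0, "gripper": 0.6, "tx": 0, "ty": -0.1, "tz": 0}
    - {"wx": 0, "wy": 0, "wz": 0, "gripper": 0.6, "tx": 0, "ty": -0.1, "tz": 0}
    - {"wx": 0, "wy": 0, "wz": 0, "gripper": 0.6, "tx": 0, "ty": -0.1, "tz": 0}
    - {"wx": 0, "wy": 0, "wz": 0, "gripper": 0.6, "tx": 0, "ty": -0.1, "tz": 0}
  grip_force: 60

```text
time_s: 20.1
eef_pos: [0.5356, 0.2642, 0.0692]
tool_rot: [-0.002, 0.733, 0.681, -0.002]
force: [-8.9, 0.0, 8.8]
gripper_width: 0.0112
```

>>> send_rows:
  moves:
    - {"wx": 0, "wy": 0, "wz": 0, "gripper": 0.6, "tx": 0, "ty": -0.5, "tz": 0}
    - {"wx": 0, "wy": 0, "wz": 0, "gripper": 0.6, "tx": 0, "ty": -1, "tz": 0}
    - {"wx": 0, "wy": 0, "wz": 0, "gripper": 0.6, "tx": 0, "ty": -1.5, "tz": 0}
    - {"wx": 0, "wy": 0, "wz": 0, "gripper": 0.6, "tx": 0, "ty": -2, "tz": 0}
    - {"wx": 0, "wy": 0, "wz": 0, "gripper": 0.6, "tx": 0, "ty": -2.5, "tz": 0}
    - {"wx": 0, "wy": 0, "wz": 0, "gripper": 0.6, "tx": 0, "ty": -3, "tz": 0}
    - {"wx": 0, "wy": 0, "wz": 0, "gripper": 0.6, "tx": 0, "ty": -3.4, "tz": 0}
    - {"wx": 0, "wy": 0, "wz": 0, "gripper": 0.6, "tx": 0, "ty": -3.7, "tz": 0}
    - {"wx": 0, "wy": 0, "wz": 0, "gripper": 0.6, "tx": 0, "ty": -3.7, "tz": 0}
    - {"wx": 0, "wy": 0, "wz": 0, "gripper": 0.6, "tx": 0, "ty": -3.7, "tz": 0}

```text
time_s: 21.1
eef_pos: [0.5021, 0.2668, 0.0693]
tool_rot: [0.001, 0.733, 0.681, 0.002]
force: [10.4, -0.3, -10.5]
gripper_width: 0.0109
```

Run:
```python
from sc import *
s=bot.state();print(tool()[0],s["force"],s["time_s"],s["gripper_width"])
w=bot.camera("wrist"); print(pix(w,[.508,.355,.055]))
im=w["color"]; a=cv2.resize(im,(400,300)); u=pix(w,[.508,.35,.055]).astype(int); x0=max(u[0]-40,0); y0=max(u[1]-30,0)
print(x0,y0); c=cv2.resize(im[y0:y0+60,x0:x0+80],(400,300),interpolation=cv2.INTER_CUBIC)
cv2.imwrite("pics/pull.png",cv2.cvtColor(np.hstack([a,c]),cv2.COLOR_RGB2BGR))
```

```text
[0.50211256 0.26682587 0.06932808] [ 10.37370096  -0.27288489 -10.54756166] 21.1 0.010906774365281464
[252.24601533  54.33765187]
213 35
```

No more picture views are available, so I'll measure from the image numerically.

Run:
```python
from sc import *
w=bot.camera("wrist"); np.save("w8.npy",w["color"]); g=w["color"].min(2)
print(tool()[0],bot.state()["force"])
for n,z in [("index_line",.055),("jaw_pointer",.047)]:
    for q in bot.regions_of(w,n)[:2]:
        rc=cv2.minAreaRect(world(w,q["mask"],z).astype(np.float32)); ys,xs=np.nonzero(q["mask"]); print(n,round(q["score"],2),np.round(q["point"]),np.round(rc[0],4),np.round(rc[1],3),round(rc[2],1),xs.min(),xs.max(),ys.min(),ys.max())
for v in range(36,104,1): print(v," ".join("%2d"%(g[v,u]//10) for u in range(234,272)))
```

```text
[0.50214008 0.2668067  0.06931085] [  9.94979973  -0.22775061 -10.5545546 ]
index_line 0.69 [436. 220.] [0.6006 0.2527] [0.111 0.109] 86.1 334 511 139 325
index_line 0.56 [249.  53.] [0.5064 0.3554] [0.016 0.013] 86.0 235 262 35 72
jaw_pointer 0.74 [437. 218.] [0.605  0.2483] [0.118 0.115] 86.1 334 511 138 325
jaw_pointer 0.59 [258. 185.] [0.5048 0.2722] [0.15  0.029] 85.6 232 285 73 326
36  6  6  6  6  6  6  5  6  5  6 12 22 22 22 22 22 20 14  6  5  5  5  5  6  6  6  6  6  6  6  6  6  6  6  6  6  6  6
37  6  6  6  7  7  7  7  7  7  7 13 22 22 22 22 22 21 14  8  7  7  7  7  7  6  7  6  6  6  6  6  6  6  6  6  6  6  6
38  7  9 13 16 16 16 16 16 15 15 17 22 22 22 22 22 21 18 16 15 15 15 15 15 13 13 12  9  6  6  6  6  6  6  6  6  6  6
39  8 15 20 21 21 20 20 20 20 20 20 22 22 22 22 22 21 18 19 19 19 19 19 19 18 18 18 14  7  6  6  6  6  6  6  6  6  6
40  9 17 21 22 22 22 22 21 21 21 21 22 22 22 22 22 21 19 20 21 21 20 20 20 20 20 19 15  8  6  6  6  6  6  6  6  6  6
41 10 18 21 22 22 22 22 21 22 21 21 22 22 22 22 22 21 19 21 21 21 20 20 20 20 20 20 15  8  6  6  6  6  6  6  6  6  6
42  9 1
[... 6550 characters left out ...]
 16 15 15 15 15 15 15 15 15 15 15 15 16 16 16 16 16 15 16 16 17 17 17 17 16 16 15 16 15 15 15 15 15 15 14 15 15
99 20 21 20 20 20 20 20 20 20 20 21 21 21 21 21 21 21 20 21 20 20 20 21 20 20 20 20 20 21 21 21 20 20 20 20 20 20 20
100 23 23 23 22 22 22 22 22 23 22 23 23 23 23 23 23 22 22 22 22 22 22 22 22 22 22 22 22 22 22 22 22 22 22 22 22 22 22
101 24 24 24 24 24 24 24 24 24 24 24 24 24 24 24 24 24 24 24 24 24 24 24 24 24 24 23 23 24 24 24 23 23 23 23 23 23 23
102 24 24 24 24 24 24 24 24 24 24 24 24 24 25 24 24 24 24 24 24 24 24 24 24 24 24 24 24 24 24 24 24 24 24 24 24 24 24
103 24 25 24 24 24 24 24 24 24 24 24 24 25 25 25 24 24 24 24 24 24 24 24 24 24 24 24 24 24 24 24 24 24 24 24 24 24 24
```

Run:
```python
from sc import *
w=bot.camera("wrist"); a=np.radians(-4.1); ex=np.array([np.cos(a),np.sin(a)])
P=at(w,(256.5,74),.047); I=at(w,(247.7,62),.055); print(P,I,"pointer-index along x",(P-I)[:2]@ex)
P2=at(w,(256.5,95),.047);I2=at(w,(247.7,38),.055); d=(I2-I)[:2]; print("blade dir",np.degrees(np.arctan2(*-d[::-1])),"ptr dir",np.degrees(np.arctan2(*(P-P2)[:2][::-1])), "blade",d)
```

```text
[0.50952715 0.34679103 0.047     ] [0.50567182 0.35177941 0.055     ] pointer-index along x 0.004202119329233186
blade dir -94.67536424123247 ptr dir 85.74933833237003 blade [0.000853   0.01043012]
```

Pull 4.2 mm more, plus about 3 mm for the lag under the spring load.

>>> send_rows:
  moves:
    - {"wx": 0, "wy": 0, "wz": 0, "gripper": 0.6, "tx": 0, "ty": -0.4, "tz": 0}
    - {"wx": 0, "wy": 0, "wz": 0, "gripper": 0.6, "tx": 0, "ty": -0.6, "tz": 0}
    - {"wx": 0, "wy": 0, "wz": 0, "gripper": 0.6, "tx": 0, "ty": -0.75, "tz": 0}
    - {"wx": 0, "wy": 0, "wz": 0, "gripper": 0.6, "tx": 0, "ty": -0.75, "tz": 0}
    - {"wx": 0, "wy": 0, "wz": 0, "gripper": 0.6, "tx": 0, "ty": -0.75, "tz": 0}
    - {"wx": 0, "wy": 0, "wz": 0, "gripper": 0.6, "tx": 0, "ty": -0.75, "tz": 0}

```text
time_s: 21.95
eef_pos: [0.4979, 0.2672, 0.0693]
tool_rot: [0.003, 0.733, 0.681, 0.005]
force: [11.2, 0.4, -10.3]
gripper_width: 0.011
```

```bash
cat > chk.py <<'E'
from sc import *
w=bot.camera("wrist"); g=w["color"].min(2).astype(float); s=bot.state(); print(tool()[0],s["force"],s["time_s"],np.abs(s["qd"]).max(),s["gripper_width"])
a=np.radians(-4.1); ex=np.array([np.cos(a),np.sin(a)])
u=pix(w,[.5057,.3518,.055]); v=pix(w,[.5095-.004,.345,.047])
print(u,v)
for r in (int(u[1])-24,int(u[1])-23): print(r,[(c,int(g[r,c])) for c in range(int(u[0])-9,int(u[0])+10)])
for r in (int(v[1]),): print(r,[(c,int(g[r,c])) for c in range(int(v[0])-12,int(v[0])+13)])
E
python3 chk.py
```

```text
[0.49791736 0.26715167 0.06934539] [10.66377836  0.65866146 -9.64826076] 22.0 0.0017956077048914556 0.011416983263663937
[256.48668358  62.08734287] [256.92236895  78.49920535]
38 [(247, 125), (248, 123), (249, 123), (250, 123), (251, 120), (252, 123), (253, 161), (254, 221), (255, 221), (256, 219), (257, 220), (258, 221), (259, 209), (260, 143), (261, 118), (262, 118), (263, 118), (264, 117), (265, 117)]
39 [(247, 192), (248, 190), (249, 189), (250, 188), (251, 184), (252, 183), (253, 194), (254, 222), (255, 222), (256, 219), (257, 220), (258, 221), (259, 216), (260, 188), (261, 180), (262, 179), (263, 180), (264, 177), (265, 179)]
78 [(244, 38), (245, 36), (246, 38), (247, 37), (248, 38), (249, 39), (250, 36), (251, 35), (252, 58), (253, 130), (254, 218), (255, 220), (256, 218), (257, 218), (258, 211), (259, 163), (260, 60), (261, 33), (262, 37), (263, 38), (264, 36), (265, 37), (266, 37), (267, 37), (268, 36)]
```

Run:
```python
from sc import *
w=bot.camera("wrist"); a=np.radians(-4.2); ex=np.array([np.cos(a),np.sin(a)])
P=at(w,(256.2,78),.047); I=at(w,(256.6,62),.055); I2=at(w,(256.6,39),.055); print(P,I,(P-I)[:2]@ex,(P-I2)[:2]@ex, tool()[0],tool()[1].as_matrix()[:,2],bot.state()["force"])
# side check of scanner and board label
b=bot.camera("side")
for q in bot.search_frame(b,"scanner")[:2]: print("scanner",q)
for q in bot.regions_of(w,"board")[:1]:
    rc=cv2.minAreaRect(world(w,q["mask"],.04).astype(np.float32)); print("board",rc,q["score"])
a=bot.camera("scene")
for n in("scanner","board"):
    for q in bot.search_frame(a,n)[:3]: print(n,q)
```

```text
[0.50515252 0.3452658  0.047     ] [0.50575654 0.35183486 0.055     ] -0.00012128581187379996 -0.00013260925825873092 [0.49788515 0.26715315 0.06932498] [ 0.01064443  0.00236428 -0.99994055] [ 11.11489327   0.37874989 -10.77996108]
scanner {'point': [260.0, 336.3], 'score': 0.95}
scanner {'point': [326.3, 254.5], 'score': 0.81}
board ((0.607736349105835, 0.24516479671001434), (0.12129513919353485, 0.11743104457855225), 85.79693603515625) 0.73
scanner {'point': [129.0, 184.6], 'score': 0.97}
scanner {'point': [167.3, 241.5], 'score': 0.91}
scanner {'point': [233.7, 184.7], 'score': 0.54}
board {'point': [343.2, 198.0], 'score': 0.89}
board {'point': [418.2, 198.6], 'score': 0.7}
board {'point': [290.0, 153.7], 'score': 0.61}
```

The pointer is within about 0.1 mm of the index, and the tab and board have not moved. I'll hold with camera calls, which keep the last target, then check again and hand in.

```bash
python3 - <<'E'
from sc import *
for _ in range(16): bot.camera("wrist")
s=bot.state(); print(tool()[0],s["time_s"],s["force"],np.abs(s["qd"]).max(),s["gripper_width"])
E
python3 chk.py | tail -1; python3 -c "
from rig import bot
print(bot.hand_in())"
```

```text
[0.49792079 0.26716858 0.06935959] 23.15 [10.42442814  0.12666371 -9.88337121] 0.00250798851503381 0.010995002143965354
78 [(244, 36), (245, 38), (246, 37), (247, 38), (248, 37), (249, 39), (250, 38), (251, 37), (252, 56), (253, 132), (254, 219), (255, 220), (256, 218), (257, 219), (258, 212), (259, 162), (260, 60), (261, 32), (262, 37), (263, 36), (264, 38), (265, 36), (266, 37), (267, 37), (268, 36)]
the job is handed in; nothing more can be done
None
```

The job is done and handed in at about 23 s of the 64 s allowed; the system gave no verdict.

- **Scan:** I held the scanner level for about 1.9 s. By my estimate its window was 80 mm above the label and within 2 mm of its centre, with the arm at rest.
- **Return:** I set it down until it touched the tray floor (about 4 N, at the height it was picked up from) and opened the gripper. A wrist picture showed it upright, about 3 mm and 7 mm from the tray's centre. Later side and scene detections still put it there.
- **Jaw:** The gripper took the blade at 60 N and pulled the jaw about 38 mm. The last measurement put the pointer 0.1 mm from the index, and it then held unchanged for over a second with the arm at rest and about 11 N of spring load. The index tab had not visibly moved. The board's measured position was about 2–3 mm from the first reading, within camera accuracy.

**What did not go cleanly:**
- The first move call was refused because its rows were incomplete; nothing moved.
- On gripping the scanner, the tool settled 5 mm above the height I commanded. I allowed for this when placing the window and setting the scanner down.
- The 12-picture viewing limit ran out before the final jaw check, so that check used pixel values, not a viewed picture.
- I did not measure the bystanders again at the end; I noticed no contact with any of them.

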